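# Clamp a seal stone in the wedge bed

## Robot

A 6-joint arm with a two-finger parallel gripper is mounted at the origin on the work surface. World frame = base frame: x ahead of the robot, y to its left, z up, the work surface at z = 0. Lengths are in m, angles in rad, forces in N, time in s.
With the tool pointing down it reaches from about 0.325 to 1 m from the base axis. Payload 5.1 kg.
Tool frame: the origin (TCP) lies between the finger pads; the fingertips stand manip.tip_reach ahead of it and the grasp point (between the pads) lies 11 mm behind it (manip.tip_reach is the distance from the TCP to the fingertips, in m); z points along the fingers, y is the direction in which the jaws open and shut (so a half turn about z gives the same grasp; the last joint's range is limited). The gripper opens to 85 mm and grips with 20 to 120 N. Pads are 22 mm wide; open, the fingers measure 114 mm over their backs; the gripper's body (76 mm by 85 mm) begins 54 mm behind the grasp point. The pads swing forward as they close: fully open they stand 13 mm farther back than shut.
Start: joints at [1.123, 0.124, 1.65, -0, 1.367, -0.083], TCP at [0.232, 0.607, 0.217] pointing down, gripper open.
Joint ranges: [-2.61, 2.61], [-1.02, 2.33], [0.03, 2.71], [-1.35, 4.49], [0.32, 2.68], [-2.91, 2.91]. Speed limits (rad/s): [2.57, 2.57, 3.14, 3.14, 3.14, 3.14].

## Interface

Orientations are given as a 3x3 rotation matrix whose columns are the frame's x, y, z axes.
In Python, from rig import manip gives the robot as it stands.
- The arm moves only by the tool step_arm, never from a script. Its argument "increments" is one flat list of numbers, 6 for each row, row after row: the shift along the tool's x, y, z in m, then the turn, a rotation vector about the tool's x, y, z in rad. In form: [x, y, z, ax, ay, az, x, y, z, ax, ay, az, ...]. A call has 1 to 8 rows; each row shifts and turns the commanded pose from where the row before left it, along the tool's axes as they then stand; what a row does not reach is not made up. A row lasts 1/12 s, in which the tool goes at most 41.7 mm and 7.16 degrees, less where a joint would pass 70% of its speed; a pose out of reach is approached as far as the arm can. A call with a gripper value outside its range is refused whole. "hand" is the opening, from -1 (shut) to 1 (fully open), so that 0 is half open, set as the call begins (left out, the last holds). The fingers move at their own pace and stop on an object; "force" is the grip in N (left out, the last holds). Time passes only in rows, so rows that do not move let the fingers close. It gives the time, the measured TCP pose, the force and the opening at its end, in the units of the state.
- manip.get_obs(): the state, without advancing time (a new reading comes with each control period).
- manip.read_camera(name): name is "scene" or "top" or "wrist"; returns a dict with "image" (480x640x3 uint8, red, green, blue), "depth" (480x640 float32, m along the optical axis (not along the pixel's ray), 0 where there is no reading), "fov_y" (degrees; the focal length in pixels is half the picture's height over the tangent of half this angle, whatever the lens; pixels are square), "cx", "cy" (the principal point, pixels), "T" (4x4, takes a point from camera to world coordinates); the wrist camera has in their place "T_tool_cam" (4x4, takes a point from camera to tool coordinates, whose origin is the TCP and whose axes are the flange's). Camera axes: x right, y up, looking along -z (the intrinsics and any distortion apply to the point x, -y, -z); pixel columns grow to the right and rows downward; lengths in m; the calibration is good to about 2 mm. The wrist camera is an equidistant fisheye: a pixel r from the principal point sees the ray r / f radians off the axis. A picture is of the moment at which its call begins: read the wrist's pose just before it.
- manip.job_done(): hands the job in, once; it reports no verdict.
Trained networks look in a picture, given as the dict that the camera call returned (one of the last four; its "shot" number tells which), for a name from the list of things; names that differ only in an ending like _2 or _b are one class to them, and where a whole thing is asked for, a point or a joint stands for the part that bears it (a point fixed in the world has none). Each returns a list of dicts, best first, with "conf" (0 to 1); they miss things now and then, are a little off and sometimes report something else, mostly with a low value. They report only what shows in the picture. A call takes as long as a camera call. They do not tell look-alikes from the thing itself.
- manip.search_frame(picture, query): "box" ([centre column, centre row, width, height] in pixels, round what is visible of it).
- manip.outline_of(picture, query): "pixels" (480x640 bool, what is visible of it) and "box" ([centre column, centre row, width, height] in pixels, round what is visible of it).
- manip.tip_of(picture, query): "at" ([column, row] in pixels: a listed point, or the origin of a listed thing).
The state is a dict: "time_s": time; "joint_pos": joint angles; "dq": joint speeds; "joint_torque": joint torques, N m; "ee_pos": TCP position; "eef_rot": TCP orientation; "force": force on the tool from outside, world axes, zero at the start; "wrist_torque": the same for the moment, N m; "gripper_width": finger opening in m.
Only numpy, scipy, OpenCV 4.12 (cv2) and the standard library are available. Lean on these libraries where they do the work, as an engineer would, in place of code of your own. Each camera call takes 0.05 s, during which the arm holds its last target. There are 200 camera calls.

## Task

Get the green seal stone ready for carving: stand it upright and square in the middle of the empty carving bed, between the fixed jaw and the sliding jaw, setting it down gently rather than letting it drop. Bring the sliding jaw up to it and slide the red-tabbed wedge in along its ramp until it jams hard, so that the stone stays clamped fast by itself when you let go. Do not bump the lamp over the bed, and leave everything else on the table where it is.

Things in the scene. Friction and masses are not known exactly. Their poses are not given: they have to be found in the camera images.
- bed: Wooden seal-carving bed, fixed; base 128 x 112 x 12 mm plus a ledge under the wedge. Origin: underside, about its middle; x from the wedge end (robot's side) to the fixed jaw, y to the side the wedge comes from, z up. In mm: inner floor z 12; fixed jaw x 36 to 64, top z 40, clamping face at x 36; side rails x -8 to 36, |y| 34 to 56, top z 36; near end wall x -63 to -41, |y| below 56, top z 34.
- stone_place (a point): Where the underside of the clamped green stone belongs: on the bed's inner floor, bed x 24, y 0, z 12 mm, touching the fixed jaw. Axes are the bed's. As the task starts, the space between the jaws is 35 to 40 mm long in x and 68 mm wide in y.
- jaw: Sliding jaw, dark wood: moves only along the bed's x, 0 to 32 mm (starts 0 to 5), 1.5 N friction, stays put. Axes the bed's. Origin: bed y 0, z 12, middle of its clamping bar, at bed x -15 mm when fully open and x 1 when against the clamped stone. Own frame, mm: bar x -11 to 11, |y| below 33, top z 28, meets the stone at x 11. Behind it a boss (|y| below 22, top z 24) has a 1 in 6 ramp for the wedge.
- jaw_grip (a point): Centre of the brass grip on the jaw's top, bed z 49 mm; it moves with the jaw. The grip is 18 (bed x) x 16 (bed y) x 18 mm high (bed z 40 to 58): push its rear (-x) face towards +x, or pinch it.
- wedge: Pale wooden thumb wedge, 90 mm long, 16 mm thick at the nose, 31 at the thick end, 24 high. Captive in the bed's cross groove: slides only along the bed's y; pushing to -y drives it in behind the jaw (0 to 92 mm, starts 0 to 12, 1.5 N friction). Axes the bed's. Origin: nose, straight side, groove floor; bed x -41, y 38, z 12 mm when out. Its nose passes the jaw's boss only if the jaw is 8 mm or more from open.
- wedge_tab (a point): Centre of the red thumb tab on the wedge's thick end, bed z 47 mm; moves with the wedge. Tab 22 (bed x) x 16 (bed y) x 22 mm high (bed z 36 to 58); push its outer (+y) face to -y. With stone and jaw in place the tab runs freely to about bed y 58 mm (66 mm in), then grows hard to move over the next 1 to 20 mm: push with 12 to 20 N to jam it well. Once jammed it does not slip back.
- green_stone: The green seal stone, a square column 24 x 24 x 70 mm, about 107 g, standing on the dark blue felt (3 mm thick) with two other stones. Origin: centre of its underside, z up along the stone. To be clamped with the same end up.
- lamp: White linear LED lamp, fixed: round base (radius 58 mm) beyond the bed, post (radius 7) 290 mm high, light bar over the bed. Origin: underside of the base; axes nearly the bed's. In its frame (mm): bar x -168 to -132, y -125 to 125, z 269 to 286; arm from post to bar x -153 to 7, y -7 to 7, z 279 to 293.
- lamp_bar (a point): Middle of the light bar's underside, 269 mm above the table. The bar (36 x 250 mm, long along the bed's y) hangs about over bed x -16 to 20, between wedge and stone, so an upright tool would strike it: reach in from the robot's side with the tool leaning 25 to 45 degrees, fingers pointing down and towards the bed's +x.
- red_stone: Bystander: red seal stone, 26 x 18 x 60 mm, standing on the felt. Origin: centre of its underside.
- ivory_stone: Bystander: ivory seal stone, 22 x 22 x 52 mm, standing on the felt. Origin: centre of its underside.
- paste_pot: Bystander: white lidded porcelain pot of seal paste, 70 mm across, 39 mm high. Origin: centre of its underside.
- knife: Bystander: seal-carving knife lying on the table, 145 mm long, 9 mm thick. Origin: on the table, at about its middle.
- sand_block: Bystander: turquoise sanding block, 55 x 36 x 24 mm. Origin: centre of its underside.
- stamp: Bystander: small stamp with a red handle, 34 x 24 mm, 66 mm high. Origin: centre of its underside.
- ink_bottle: Bystander: black ink bottle, 52 mm across, 105 mm high. Origin: centre of its underside.
- paperweight: Bystander: steel bar paperweight, 22 x 190 x 12 mm with a small knob, on the sheet of paper. Origin: centre of its underside.
Mind the look-alikes: they are no part of the job. There is more than one size of the bed; the job needs the smaller.

How it is judged:
By the outcome, as a careful person would: the job done as asked, in the order asked, and still so for the second after the job is handed in, with the robot touching nothing.
It also fails if it takes over 58 s, if anything falls off the work surface, if the arm or the gripper's body presses on something with over 40 N, if the wrist force passes 120 N, or if a joint passes its speed limit or range.

## Working session

There is one attempt and no reset: what is moved stays moved. The work goes in short steps, Python scripts to look and compute and a tool call to move; the robot and the scene stay as the last step left them, time stands still between calls to the robot, and variables do not carry over. Pictures are saved under pics/ and viewed, about 8 in all and at most 12, crops included, and the job is handed in when it is done.

Besides the shell and the picture viewer there is one more tool, called in YAML: its name, and indented under it one key for each argument. step_arm: Moves the arm, as the interface text tells. Its arguments: {"type":"object","properties":{"increments":{"type":"array"},"hand":{"type":"number"},"force":{"type":"number"}},"required":["increments"]}

```bash
ls; mkdir -p pics
python3 - <<'E'
from rig import manip
import cv2,numpy as np
o=manip.get_obs();print({k:np.round(v,3).tolist() for k,v in o.items()}, manip.tip_reach)
for n in("scene","top"):
    p=manip.read_camera(n);print(n,p['fov_y'],p['cx'],p['cy'],np.round(p['T'],3).tolist())
    cv2.imwrite(f'pics/{n}0.png',p['image'][:,:,::-1])
    for q in("bed","green_stone","jaw_grip","wedge_tab","lamp_bar","stone_place","red_stone","ivory_stone","lamp"):
        for d in manip.tip_of(p,q)[:3]:print(n,q,np.round(d['at']),round(d['conf'],2))
E
```

```text
pics
{'time_s': 0.0, 'joint_pos': [1.123, 0.124, 1.652, 0.0, 1.367, -0.083], 'dq': [0.0, -0.001, 0.0, -0.002, -0.001, 0.001], 'joint_torque': [0.002, -42.36, -36.546, 0.0, 0.007, 0.0], 'ee_pos': [0.232, 0.607, 0.216], 'eef_rot': [[-0.934, 0.357, -0.001], [0.357, 0.934, -0.002], [0.0, -0.002, -1.0]], 'force': [-0.559, -0.697, -0.206], 'wrist_torque': [0.008, 0.013, 0.0], 'gripper_width': 0.085} 0.008
scene 53.90397706803505 320.41179764157243 241.11617123753905 [[0.592, -0.419, 0.688, 1.212], [0.806, 0.307, -0.507, -0.48], [0.001, 0.855, 0.519, 0.707], [0.0, 0.0, 0.0, 1.0]]
scene bed [153. 307.] 0.74
scene bed [325. 319.] 0.56
scene green_stone [169. 383.] 0.86
scene green_stone [320. 302.] 0.72
scene jaw_grip [147. 275.] 0.8
scene jaw_grip [327. 302.] 0.65
scene wedge_tab [224. 262.] 0.73
scene wedge_tab [170. 381.] 0.35
scene lamp_bar [353. 209.] 0.68
scene stone_place [154. 310.] 0.93
scene stone_place [327. 325.] 0.81
scene red_stone [253. 360.] 0.87
scene ivory_stone [212. 367.] 0.86
scene lamp [380. 360.] 0.71
scene lamp [472. 269.] 0.36
scene lamp [325. 300.] 0.35
top 43.06919029290676 314.6110143518228 233.98843928407194 [[0.025, 0.988, -0.149, 0.307], [-1.0, 0.027, 0.006, 0.019], [0.01, 0.149, 0.989, 1.528], [0.0, 0.0, 0.0, 1.0]]
top bed [312. 226.] 0.83
top bed [428. 342.] 0.61
top green_stone [449. 238.] 0.71
top green_stone [313. 229.] 0.39
top jaw_grip [429. 349.] 0.89
top jaw_grip [317. 229.] 0.66
top jaw_grip [451. 237.] 0.57
top wedge_tab [358. 329.] 0.86
top wedge_tab [266. 218.] 0.67
top lamp_bar [291. 195.] 0.56
top stone_place [315. 215.] 0.83
top stone_place [435. 329.] 0.8
top red_stone [306. 167.] 0.73
top red_stone [388. 228.] 0.44
top ivory_stone [420. 238.] 0.62
top lamp [307. 163.] 0.62
```

View pics/scene0.png

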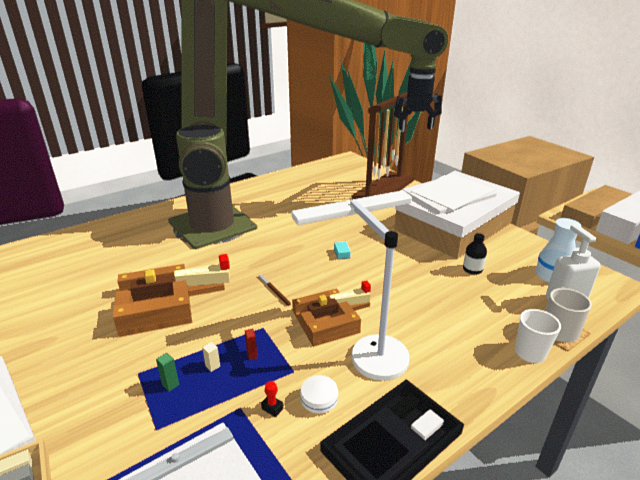

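View pics/top0.png

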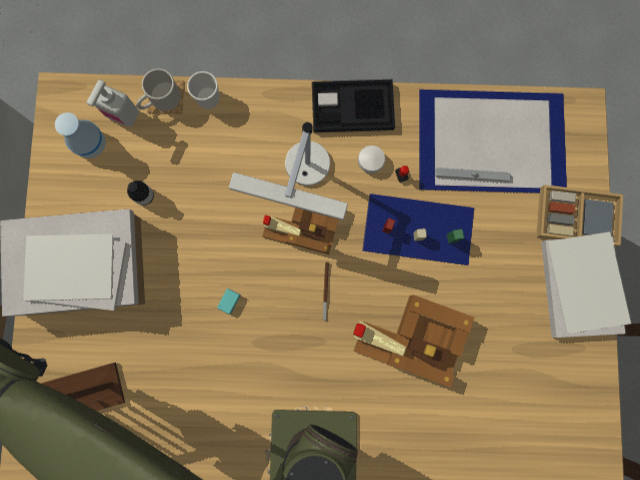

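The scene view shows two beds: a large one at (153,305), and a small one under the lamp at (325,318), which is the one for this job. In the top view they are at (430,342) and (310,230). Things that could be taken for the green stone are the red stone at scene (251,345) and the ivory one at (211,357). I choose the green column at scene (168,372), top (457,237).

```bash
cat > h.py <<'E'
from rig import manip
import cv2,numpy as np
def cloud(p,T=None):
    f=240/np.tan(np.radians(p['fov_y'])/2);v,u=np.mgrid[:480,:640];d=p['depth']
    P=np.stack([(u-p['cx'])/f*d,-(v-p['cy'])/f*d,-d],-1);T=p['T'] if T is None else T
    W=P@T[:3,:3].T+T[:3,3];W[d==0]=np.nan;return W
def wcloud(p,o):
    f=240/np.tan(np.radians(p['fov_y'])/2);v,u=np.mgrid[:480,:640];d=p['depth']
    x=u-p['cx'];y=v-p['cy'];r=np.hypot(x,y)+1e-9;t=np.tan(r/f)
    P=np.stack([x/r*t*d,-y/r*t*d,-d],-1);T=p['T_tool_cam']
    W=P@T[:3,:3].T+T[:3,3];W=W@o['eef_rot'].T+o['ee_pos'];W[d==0]=np.nan;return W
def hmodel(q,P):
    x0,y0,a,s,w=q;c,n=np.cos(a),np.sin(a);dx,dy=P[:,0]-x0,P[:,1]-y0
    x=1e3*(c*dx+n*dy);y=1e3*(-n*dx+c*dy);h=np.zeros(len(P))
    def box(xa,xb,ya,yb,z):
        m=(x>xa)&(x<xb)&(y>ya)&(y<yb);h[m]=np.maximum(h[m],z)
    box(-64,64,-56,56,12);box(36,64,-56,56,40);box(-8,36,34,56,36);box(-8,36,-56,-34,36);box(-63,-41,-56,56,34)
    j=-15+s;box(j-11,j+11,-33,33,40);box(j-9,j+9,-8,8,58)
    t=38-w;m=(y>t)&(y<t+90)&(x>-41)&(x<-25+(y-t)/6);h[m]=np.maximum(h[m],36)
    box(-36+0,-14,t+78,t+94,58);return h
E
python3 - <<'E'
from h import *
from scipy.optimize import differential_evolution as DE
W={}
for n in("scene","top"):
    p=manip.read_camera(n);W[n]=cloud(p)
    print(n,'bed px',W[n][(319,325) if n=='scene' else (235,312)],'stone',W[n][(360,168) if n=='scene' else (236,459)])
    m=np.abs(W[n][...,2]-0.073)<.006
    im=p['image'].astype(int);g=(im[...,1]>im[...,0]+20)&(im[...,1]>im[...,2]+10)
    X=W[n];g&=(X[...,0]>.3)&(X[...,0]<.8)&(X[...,1]<-.1)&(X[...,1]>-.5)&(X[...,2]>.01)&(X[...,2]<.1)
    Q=X[g&m];
    if len(Q)>4: print(n,'stone top',len(Q),Q.mean(0),np.percentile(X[g][:,2],[2,50,98]),cv2.minAreaRect((Q[:,:2]*1e3).astype('f4')))
    for nm,lo,hi in(("lampbar",.255,.30),):
        k=(X[...,2]>lo)&(X[...,2]<hi)&(X[...,0]>.35)&(X[...,0]<.9)&(abs(X[...,1])<.3)
        if k.any(): r=cv2.minAreaRect((X[k][:,:2]*1e3).astype('f4'));print(n,nm,k.sum(),r,np.median(X[k],0))
P=np.concatenate([w.reshape(-1,3) for w in W.values()])
c=W['top'][235,312]; k=(np.hypot(P[:,0]-c[0],P[:,1]-c[1])<.12)&(P[:,2]<.065)&(P[:,2]>-.02);P=P[k];print(len(P))
f=lambda q:np.minimum(abs(P[:,2]*1e3-hmodel(q,P)),12).mean()
r=DE(f,[(c[0]-.06,c[0]+.06),(c[1]-.06,c[1]+.06),(-.6,.3),(0,6),(0,13)],seed=0,popsize=20,maxiter=150)
print(r.x,r.fun)
E
```

```text
scene bed px [0.56293949 0.01126601 0.00904708] stone [ 0.54287978 -0.33326174  0.07234253]
scene stone top 150 [ 0.53848463 -0.33804843  0.07210992] [0.01199047 0.05112991 0.0743706 ] ((536.4992065429688, -337.99664306640625), (25.285369873046875, 23.937755584716797), 8.489738464355469)
scene lampbar 2307 ((644.5589599609375, 51.91455841064453), (250.9489288330078, 180.4949188232422), 75.83561706542969) [0.59252492 0.04185546 0.28486323]
top bed px [0.53032551 0.01676852 0.03227637] stone [ 0.53133427 -0.33929253  0.07332122]
top stone top 86 [ 0.53615811 -0.33587787  0.07327435] [0.01405674 0.06980124 0.07855975] ((536.688720703125, -336.5597229003906), (21.906780242919922, 24.013635635375977), 9.223455429077148)
top lampbar 2604 ((644.6403198242188, 53.40913391113281), (249.53465270996094, 178.96238708496094), 76.31597137451172) [0.58141065 0.056593   0.28686665]
11754
[ 0.56232434  0.01389229 -0.23574997  0.02510419 10.24347877] 3.738963807918851
```

```bash
cat >> h.py <<'E'
from scipy.spatial.transform import Rotation as Ro
BED=np.array([.5623,.0139]);BA=-.236
def rot(az,lean,flip=-1):
    z=np.array([np.cos(az)*np.sin(lean),np.sin(az)*np.sin(lean),-np.cos(lean)])
    y=flip*np.array([-np.sin(az),np.cos(az),0]);return np.stack([np.cross(y,z),y,z],1)
def bed(x,y,z): # mm -> world
    c,s=np.cos(BA),np.sin(BA);return np.array([BED[0]+(c*x-s*y)/1e3,BED[1]+(s*x+c*y)/1e3,z/1e3])
def tobed(P):
    c,s=np.cos(BA),np.sin(BA);d=np.asarray(P)[...,:2]-BED
    return 1e3*np.stack([c*d[...,0]+s*d[...,1],-s*d[...,0]+c*d[...,1],np.asarray(P)[...,2]],-1)
def plan(pos,R,n,start=None):
    "n rows from the present pose to TCP pos, R"
    o=manip.get_obs();p0,R0=(o['ee_pos'],o['eef_rot']) if start is None else start
    p,Rc=np.array(p0,float),np.array(R0,float);out=[]
    for i in range(n):
        rv=Ro.from_matrix(Rc.T@R).as_rotvec()/(n-i);d=Rc.T@((pos-p)/(n-i))
        row=np.r_[np.round(d,3),np.round(rv,3)];out+=row.tolist()
        p=p+Rc@row[:3];Rc=Rc@Ro.from_rotvec(row[3:]).as_matrix()
    print('from',np.round(p0,4),'max shift',np.abs(np.reshape(out,(-1,6))).max(0))
    for i in range(0,len(out),48):print(str([float(f'{v:g}')+0. for v in out[i:i+48]]).replace('.0,',',').replace('-0,','0,').replace(' ',''))
    return p,Rc
E
python3 - <<'E'
from h import *
p=manip.read_camera('wrist');print(np.round(p['T_tool_cam'],3).tolist(),p['fov_y'])
a=np.radians(8.7);th=np.radians(40);R=rot(a,th);G=np.array([.5365,-.337,.055])
s=plan(np.array([.38,-.20,.26]),R,24)
plan(G-.09*R[:,2],R,8,s)
E
```

```text
[[-0.0, 0.962, 0.274, 0.07], [1.0, 0.0, 0.0, -0.0], [0.0, 0.274, -0.962, -0.157], [0.0, 0.0, 0.0, 1.0]] 65.70646984690485
from [0.2319 0.6072 0.2172] max shift [0.033 0.034 0.011 0.038 0.01  0.104]
[-0.018,-0.029,-0.002,-0.038,0.01,0.104,-0.021,-0.027,-0.003,-0.038,0.01,0.104,-0.023,-0.025,-0.004,-0.038,0.01,0.104,-0.026,-0.022,-0.005,-0.038,0.01,0.104,-0.028,-0.019,-0.006,-0.038,0.01,0.104,-0.029,-0.016,-0.007,-0.038,0.01,0.103,-0.031,-0.012,-0.008,-0.038,0.01,0.104,-0.032,-0.009,-0.009,-0.038,0.01,0.103]
[-0.032,-0.005,-0.01,-0.038,0.01,0.104,-0.033,-0.001,-0.01,-0.038,0.01,0.103,-0.033,0.002,-0.01,-0.038,0.01,0.104,-0.032,0.006,-0.011,-0.038,0.01,0.103,-0.031,0.01,-0.01,-0.038,0.01,0.103,-0.03,0.013,-0.01,-0.038,0.01,0.104,-0.028,0.017,-0.01,-0.038,0.01,0.103,-0.026,0.02,-0.01,-0.038,0.01,0.104]
[-0.024,0.023,-0.009,-0.038,0.009,0.103,-0.021,0.026,-0.008,-0.037,0.009,0.104,-0.018,0.028,-0.008,-0.037,0.01,0.103,-0.015,0.03,-0.007,-0.038,0.01,0.104,-0.012,0.031,-0.006,-0.037,0.009,0.103,-0.009,0.033,-0.004,-0.038,0.01,0.104,-0.005,0.034,-0.003,-0.037,0.009,0.103,-0.001,0.034,-0.002,-0.038,0.01,0.104]
from [ 0.3803 -0.2003  0.26  ] max shift [0.004 0.02  0.02  0.    0.    0.   ]
[-0.004,0.02,0.019,0,0,0,-0.004,0.02,0.019,0,0,0,-0.004,0.02,0.019,0,0,0,-0.003,0.02,0.019,0,0,0,-0.004,0.02,0.019,0,0,0,-0.003,0.02,0.019,0,0,0,-0.004,0.019,0.019,0,0,0,-0.003,0.02,0.02,0,0,0.0]
```

```bash
sed -i 's/flip=-1/flip=1/' h.py
python3 - <<'E'
from h import *
a=np.radians(8.7);th=np.radians(40);R=rot(a,th);G=np.array([.5365,-.337,.055])
s=plan(np.array([.36,-.20,.26]),R,24)
E
```

```text
from [0.2319 0.6072 0.2172] max shift [0.017 0.034 0.002 0.008 0.029 0.021]
[-0.017,-0.03,-0.002,-0.008,-0.028,-0.021,-0.016,-0.03,-0.002,-0.007,-0.028,-0.021,-0.016,-0.03,-0.001,-0.007,-0.028,-0.021,-0.015,-0.03,-0.001,-0.008,-0.028,-0.021,-0.015,-0.031,-0.001,-0.007,-0.029,-0.021,-0.014,-0.031,-0.001,-0.007,-0.028,-0.021,-0.013,-0.031,-0.001,-0.008,-0.029,-0.021,-0.013,-0.032,0,-0.007,-0.028,-0.02]
[-0.012,-0.032,0,-0.008,-0.029,-0.021,-0.011,-0.032,0,-0.007,-0.028,-0.02,-0.011,-0.032,0,-0.008,-0.029,-0.021,-0.01,-0.033,0,-0.007,-0.028,-0.02,-0.009,-0.033,0,-0.008,-0.029,-0.021,-0.009,-0.033,0,-0.007,-0.028,-0.02,-0.008,-0.033,0,-0.008,-0.029,-0.021,-0.007,-0.033,0,-0.007,-0.028,-0.02]
[-0.007,-0.033,0,-0.008,-0.029,-0.021,-0.006,-0.034,0,-0.007,-0.028,-0.02,-0.005,-0.034,0,-0.008,-0.029,-0.021,-0.005,-0.034,-0.001,-0.007,-0.028,-0.02,-0.004,-0.034,-0.001,-0.008,-0.029,-0.021,-0.003,-0.034,-0.001,-0.007,-0.028,-0.02,-0.003,-0.034,-0.001,-0.008,-0.029,-0.021,-0.002,-0.034,0,-0.007,-0.028,-0.02]
```

step_arm:
  increments: [-0.017,-0.03,-0.002,-0.008,-0.028,-0.021,-0.016,-0.03,-0.002,-0.008,-0.028,-0.021,-0.016,-0.03,-0.001,-0.008,-0.028,-0.021,-0.015,-0.03,-0.001,-0.008,-0.028,-0.021,-0.015,-0.031,-0.001,-0.008,-0.028,-0.021,-0.014,-0.031,-0.001,-0.008,-0.028,-0.021,-0.013,-0.031,-0.001,-0.008,-0.028,-0.021,-0.013,-0.032,0,-0.008,-0.028,-0.021]
  hand: 0.3
  force: 40

```text
time_s: 1.82
ee_pos: [0.2746, 0.3368, 0.2319]
eef_rot: [[-0.954, 0.188, 0.232], [0.193, 0.981, -0.0], [-0.228, 0.045, -0.973]]
force: [0.7, -0.7, 1.1]
gripper_width: 0.0553
```

step_arm:
  increments: [-0.012,-0.032,0,-0.008,-0.028,-0.021,-0.011,-0.032,0,-0.008,-0.028,-0.021,-0.011,-0.032,0,-0.008,-0.028,-0.021,-0.01,-0.033,0,-0.008,-0.028,-0.021,-0.009,-0.033,0,-0.008,-0.028,-0.021,-0.009,-0.033,0,-0.008,-0.028,-0.021,-0.008,-0.033,0,-0.008,-0.028,-0.021,-0.007,-0.033,0,-0.008,-0.028,-0.021]

```text
time_s: 2.48
ee_pos: [0.3456, 0.08, 0.2439]
eef_rot: [[-0.903, 0.013, 0.428], [0.028, 0.999, 0.03], [-0.428, 0.039, -0.903]]
force: [0.2, -0.2, -0.4]
gripper_width: 0.0556
```

step_arm:
  increments: [-0.007,-0.033,0,-0.008,-0.028,-0.021,-0.006,-0.034,0,-0.008,-0.028,-0.021,-0.005,-0.034,0,-0.008,-0.028,-0.021,-0.005,-0.034,0,-0.008,-0.028,-0.021,-0.004,-0.034,0,-0.008,-0.028,-0.021,-0.003,-0.034,0,-0.008,-0.028,-0.021,-0.003,-0.034,0,-0.008,-0.028,-0.021,-0.002,-0.034,0,-0.008,-0.028,-0.021]

```text
time_s: 3.15
ee_pos: [0.4039, -0.1866, 0.2559]
eef_rot: [[-0.779, -0.157, 0.607], [-0.121, 0.988, 0.1], [-0.615, 0.004, -0.788]]
force: [-0.2, 1.0, 1.4]
gripper_width: 0.0554
```

Run:
```python
from h import *
a=np.radians(8.7);th=np.radians(40);R=rot(a,th);G=np.array([.5365,-.337,.055])
o=manip.get_obs();print(o['joint_pos'],o['time_s'],np.degrees(Ro.from_matrix(o['eef_rot'].T@R).magnitude()))
plan(G-.10*R[:,2],R,8)
```

```text
[-0.92886502 -0.72667036  2.35434635  0.61637705  1.23671248 -2.78060006] 3.15 2.0657093598676695
from [ 0.4039 -0.1866  0.2559] max shift [0.006 0.022 0.016 0.001 0.005 0.001]
[0.005,-0.021,0.015,0.001,-0.004,0,0.005,-0.021,0.016,0.001,-0.004,0,0.005,-0.021,0.015,0.001,-0.005,0,0.006,-0.021,0.016,0.001,-0.004,0,0.006,-0.021,0.015,0.001,-0.005,0,0.006,-0.021,0.016,0.001,-0.004,0.001,0.005,-0.022,0.015,0,-0.005,0,0.006,-0.021,0.016,0.001,-0.004,0.001]
```

```bash
cat > kin.py <<'E'
from h import *
from scipy.optimize import least_squares as LS
def fk(q,k):
    h,L1,L2,L3,d=k
    Rz=lambda a:Ro.from_euler('z',a).as_matrix();Ry=lambda a:Ro.from_euler('y',a).as_matrix()
    F=Rz(q[0])@Ry(q[1]+q[2]);R=F@Rz(q[3])@Ry(q[4])@Rz(q[5]+np.pi/2)
    p=Rz(q[0])@np.array([L1*np.sin(q[1]),d,h+L1*np.cos(q[1])])+F@np.array([0,0,L2])+L3*R[:,2]
    return p,R
o=manip.get_obs()
D=[([1.123,.124,1.652,0,1.367,-.083],[.232,.607,.216]),(o['joint_pos'],o['ee_pos'])]
if __name__=='__main__':
    print(np.round(fk(o['joint_pos'],np.ones(5))[1]-o['eef_rot'],3))
    r=LS(lambda k:np.concatenate([fk(q,k)[0]-p for q,p in D]),[.3,.45,.45,.2,.05]);print(r.x,r.cost,np.abs(r.fun).max());k=r.x;np.save('k.npy',k)
    lo=np.array([-2.61,-1.02,.03,-1.35,.32,-2.91]);hi=np.array([2.61,2.33,2.71,4.49,2.68,2.91])
    def ik(p,R,q0=o['joint_pos']):
        def e(q):P,Q=fk(q,k);return np.r_[(P-p)*5,Ro.from_matrix(Q.T@R).as_rotvec()]
        s=LS(e,q0);m=np.minimum(s.x-lo,hi-s.x);return np.round(s.x,2),round(s.cost,6),round(m.min(),2)
    G=np.array([.5365,-.337,.055])
    for th in(30,35,40):
      for fl in(1,-1):
        q0=o['joint_pos'].copy()
        if fl<0:q0[5]+=np.pi
        for nm,g,a in(('stone',G,np.radians(8.7)),('stone up',G+[0,0,.1],np.radians(8.7)),('bed',bed(24,0,64),BA),('tab',bed(-25,115,50),BA)):
            R=rot(a,np.radians(th),fl);print(th,fl,nm,*ik(g+.011*R[:,2],R,q0))
E
python3 kin.py
```

```text
[[-0.  0. -0.]
 [ 0.  0. -0.]
 [ 0. -0. -0.]]
[0.18603437 0.44508609 0.60579451 0.28891632 0.05383337] 4.783316811088239e-07 0.0006536791538796494
30 1 stone [-0.83  0.06  2.09  0.63  0.78 -2.96] 0.0 -0.05
30 1 stone up [-0.83 -0.06  2.02  0.54  0.94 -2.83] 0.0 0.08
30 1 bed [-0.03 -0.14  2.28 -0.21  0.51 -1.2 ] 0.0 0.19
30 1 tab [ 0.25 -0.1   2.27 -0.46  0.55 -0.75] 0.0 0.23
30 -1 stone [-0.83  0.06  2.09  0.63  0.78  0.18] 0.0 0.46
30 -1 stone up [-0.83 -0.06  2.02  0.54  0.94  0.31] 0.0 0.62
30 -1 bed [-0.03 -0.14  2.28 -0.21  0.51  1.94] 0.0 0.19
30 -1 tab [ 0.25 -0.1   2.27 -0.46  0.55  2.39] 0.0 0.23
35 1 stone [-0.86  0.06  2.13  0.78  0.77 -3.11] 0.0 -0.2
35 1 stone up [-0.86 -0.07  2.06  0.66  0.91 -2.94] 0.0 -0.03
35 1 bed [-0.02 -0.17  2.33 -0.32  0.41 -1.1 ] 0.0 0.09
35 1 tab [ 0.27 -0.12  2.31 -0.63  0.49 -0.57] 0.0 0.17
35 -1 stone [-0.86  0.06  2.13  0.78  0.77  0.03] 0.0 0.45
35 -1 stone up [-0.86 -0.07  2.06  0.66  0.91  0.2 ] 0.0 0.59
35 -1 bed [-0.02 -0.17  2.33 -0.32  0.41  2.04] 0.0 0.09
35 -1 tab [ 0.27 -0.12  2.31 -0.63  0.49  2.57] 0.0 0.17
40 1 stone [-0.9   0.05  2.16  0.92  0.77 -3.25] 0.0 -0.34
40 1 stone up [-0.9  -0.08  2.1   0.79  0.9  -3.06] 0.0 -0.15
40 1 bed [-0.01 -0.19  2.37 -0.49  0.31 -0.93] 0.0 -0.01
40 1 tab [ 0.29 -0.13  2.35 -0.86  0.44 -0.34] 0.0 0.12
40 -1 stone [-0.9   0.05  2.16  0.92  0.77 -0.11] 0.0 0.45
40 -1 stone up [-0.9  -0.08  2.1   0.79  0.9   0.09] 0.0 0.58
40 -1 bed [-0.01 -0.19  2.37 -0.49  0.31  2.21] 0.0 -0.01
40 -1 tab [ 0.29 -0.13  2.35 -0.86  0.44  2.8 ] 0.0 0.11
```

Run:
```python
from h import *
a=np.radians(8.7-90);th=np.radians(35);R=rot(a,th);G=np.array([.5365,-.337,.053])
s=plan(G-.19*R[:,2],R,16)
import kin;k=np.load('k.npy');o=manip.get_obs()
from scipy.optimize import least_squares as LS
for p in(G-.19*R[:,2],G-.09*R[:,2],G+.011*R[:,2],G+.011*R[:,2]+[0,0,.1]):
    s=LS(lambda q:np.r_[(kin.fk(q,k)[0]-p)*5,Ro.from_matrix(kin.fk(q,k)[1].T@R).as_rotvec()],o['joint_pos']+[0,0,0,0,0,1.5]);print(np.round(s.x,2),s.cost)
```

```text
from [ 0.4039 -0.1866  0.2559] max shift [0.004 0.006 0.007 0.059 0.003 0.08 ]
[-0.004,-0.004,0.006,0.059,0.002,0.079,-0.004,-0.003,0.007,0.059,0.002,0.079,-0.004,-0.002,0.007,0.059,0.002,0.079,-0.004,-0.002,0.007,0.059,0.002,0.079,-0.004,-0.001,0.007,0.059,0.002,0.079,-0.004,0,0.007,0.059,0.003,0.079,-0.004,0.001,0.007,0.059,0.003,0.079,-0.004,0.001,0.007,0.059,0.002,0.079]
[-0.004,0.002,0.007,0.059,0.003,0.079,-0.004,0.003,0.007,0.059,0.002,0.079,-0.004,0.004,0.006,0.059,0.003,0.079,-0.004,0.004,0.006,0.058,0.003,0.079,-0.003,0.005,0.006,0.059,0.002,0.079,-0.003,0.005,0.006,0.058,0.003,0.079,-0.003,0.006,0.005,0.059,0.002,0.079,-0.002,0.006,0.005,0.058,0.003,0.08]
[-0.24 -0.19  2.06 -0.64  1.1  -0.15] 9.730008616855608e-18
[-0.34 -0.06  2.09 -0.69  0.92 -0.12] 2.8894389411250226e-27
[-0.44  0.1   2.08 -0.77  0.75 -0.06] 4.091317179148492e-19
[-0.44 -0.03  2.02 -0.66  0.89 -0.23] 2.1729053757533986e-27
```

step_arm:
  increments: [-0.004,-0.004,0.006,0.059,0.002,0.079,-0.004,-0.003,0.007,0.059,0.002,0.079,-0.004,-0.002,0.007,0.059,0.002,0.079,-0.004,-0.002,0.007,0.059,0.002,0.079,-0.004,-0.001,0.007,0.059,0.002,0.079,-0.004,0,0.007,0.059,0.003,0.079,-0.004,0.001,0.007,0.059,0.003,0.079,-0.004,0.001,0.007,0.059,0.002,0.079]

```text
time_s: 3.82
ee_pos: [0.4592, -0.2035, 0.2316]
eef_rot: [[-0.662, 0.564, 0.494], [0.46, 0.826, -0.326], [-0.592, 0.012, -0.806]]
force: [0.2, -0.7, -0.6]
gripper_width: 0.0554
```

step_arm:
  increments: [-0.004,0.002,0.007,0.059,0.003,0.079,-0.004,0.003,0.007,0.059,0.002,0.079,-0.004,0.004,0.006,0.059,0.003,0.079,-0.004,0.004,0.006,0.058,0.003,0.079,-0.003,0.005,0.006,0.059,0.002,0.079,-0.003,0.005,0.006,0.058,0.003,0.079,-0.003,0.006,0.005,0.059,0.002,0.079,-0.002,0.006,0.005,0.058,0.003,0.08]

```text
time_s: 4.48
ee_pos: [0.5168, -0.2216, 0.2085]
eef_rot: [[-0.171, 0.979, 0.114], [0.804, 0.205, -0.558], [-0.57, -0.004, -0.822]]
force: [0.2, -0.2, 0.8]
gripper_width: 0.0552
```

Run:
```python
from h import *
o=manip.get_obs();p=manip.read_camera('wrist');W=wcloud(p,o);im=p['image'].astype(int)
cv2.imwrite('pics/w1.png',p['image'][:,:,::-1])
g=(im[...,1]>im[...,0]+20)&(im[...,1]>im[...,2]+10)&(np.hypot(W[...,0]-.5365,W[...,1]+.337)<.05)
X=W[g];print(len(X),np.nanpercentile(X[:,2],[1,50,99]))
t=X[abs(X[:,2]-np.nanpercentile(X[:,2],98))<.004];print(len(t),t.mean(0),cv2.minAreaRect((t[:,:2]*1e3).astype('f4')))
for d in manip.tip_of(p,'ivory_stone')[:2]:
    c,r=np.int32(d['at']);print(d,W[r,c])
print(o['joint_pos'],o['ee_pos'])
a=np.radians(8.7-90);th=np.radians(35);R=rot(a,th);G=np.array([.5365,-.337,.053]);plan(G-.06*R[:,2],R,8)
```

```text
1527 [0.00625305 0.05341121 0.07413448]
438 [ 0.53440285 -0.33453569  0.07297634] ((534.6913452148438, -336.4199523925781), (22.835311889648438, 23.918842315673828), 12.549811363220215)
{'at': [338.0, 123.5], 'conf': 0.61} [ 0.53319301 -0.24037414  0.02712664]
[-0.23328742 -0.19807558  2.06644754 -0.62593115  1.0815606  -0.19298909] [ 0.51683394 -0.22164419  0.20849008]
from [ 0.5179 -0.2216  0.2077] max shift [0.001 0.001 0.017 0.004 0.001 0.007]
[-0.001,0,0.017,0.004,-0.001,0.007,-0.001,0,0.017,0.004,-0.001,0.006,-0.001,0,0.017,0.004,-0.001,0.007,-0.001,0,0.017,0.003,-0.001,0.006,-0.001,0,0.016,0.004,0,0.007,-0.001,-0.001,0.017,0.003,-0.001,0.006,-0.001,0,0.016,0.004,0,0.007,0,0,0.017,0.003,-0.001,0.006]
```

View pics/w1.png

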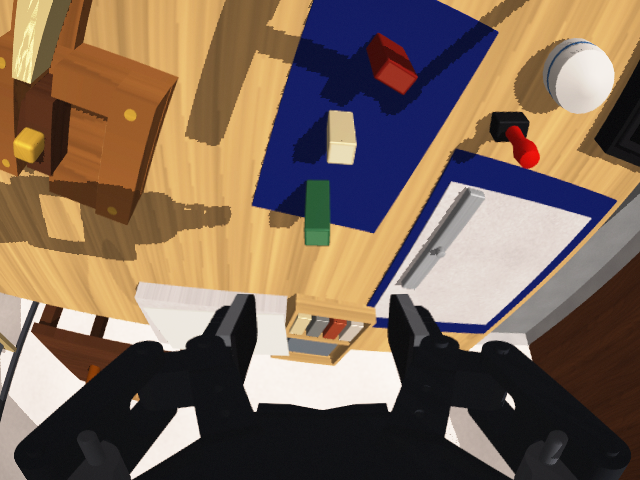

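Run:
```python
from h import *
a=np.radians(10-90);th=np.radians(35);R=rot(a,th);G=np.array([.5358,-.3367,.053]);s=plan(G-.05*R[:,2],R,8);plan(G+.011*R[:,2],R,7,s)
```

```text
from [ 0.5179 -0.2216  0.2077] max shift [0.001 0.001 0.018 0.002 0.001 0.005]
[-0.001,-0.001,0.018,0.002,-0.001,0.004,-0.001,-0.001,0.018,0.002,-0.001,0.004,-0.001,0,0.018,0.002,-0.001,0.004,-0.001,0,0.018,0.002,-0.001,0.004,-0.001,-0.001,0.018,0.002,0,0.004,-0.001,0,0.018,0.002,-0.001,0.005,0,0,0.018,0.002,0,0.004,-0.001,-0.001,0.017,0.002,-0.001,0.005]
from [ 0.5306 -0.3082  0.0943] max shift [0.    0.    0.009 0.    0.    0.   ]
[0,0,0.009,0,0,0,0,0,0.009,0,0,0,0,0,0.009,0,0,0,0,0,0.009,0,0,0,0,0,0.008,0,0,0,0,0,0.009,0,0,0,0,0,0.008,0,0,0.0]
```

step_arm:
  increments: [-0.001,-0.001,0.018,0.002,-0.001,0.004,-0.001,-0.001,0.018,0.002,-0.001,0.004,-0.001,0,0.018,0.002,-0.001,0.004,-0.001,0,0.018,0.002,-0.001,0.004,-0.001,-0.001,0.018,0.002,0,0.004,-0.001,0,0.018,0.002,-0.001,0.005,0,0,0.018,0.002,0,0.004,-0.001,-0.001,0.017,0.002,-0.001,0.005]

```text
time_s: 5.25
ee_pos: [0.5285, -0.3092, 0.0949]
eef_rot: [[-0.141, 0.985, 0.102], [0.806, 0.174, -0.565], [-0.575, 0.002, -0.818]]
force: [0.7, -0.2, -0.4]
gripper_width: 0.0552
```

Run:
```python
from h import *
a=np.radians(10-90);th=np.radians(35);R=rot(a,th);G=np.array([.5358,-.3367,.053]);plan(G+.011*R[:,2],R,7)
```

```text
from [ 0.5285 -0.3092  0.0949] max shift [0.001 0.001 0.009 0.001 0.001 0.001]
[0,0,0.009,0,0,0,0,0,0.009,0,0,0,0,0,0.009,0,0,0,0,0.001,0.009,0.001,0,0,0,0,0.009,0,0,0,0,0.001,0.008,0.001,0.001,0,0.001,0,0.009,0,0,-0.001]
```

step_arm:
  increments: [0,0.001,0.009,0,0,0,0,0,0.009,0,0,0,0,0.001,0.009,0,0,0,0,0,0.009,0.001,0,0,0,0,0.009,0,0,0,0,0,0.008,0.001,0.001,0,0.001,0,0.009,0,0,0]

```text
time_s: 5.83
ee_pos: [0.5377, -0.3431, 0.0438]
eef_rot: [[-0.14, 0.985, 0.1], [0.807, 0.172, -0.565], [-0.574, 0.001, -0.819]]
force: [-0.6, -0.6, 0.1]
gripper_width: 0.0555
```

step_arm:
  increments: [0,0,0,0,0,0,0,0,0,0,0,0,0,0,0,0,0,0,0,0,0,0,0,0,0,0,0,0,0,0,0,0,0,0,0,0]
  hand: -1
  force: 40

```text
time_s: 6.33
ee_pos: [0.5372, -0.3424, 0.044]
eef_rot: [[-0.14, 0.985, 0.099], [0.807, 0.172, -0.565], [-0.574, 0.001, -0.819]]
force: [-0.0, 0.6, -0.9]
gripper_width: 0.0231
```

Run:
```python
from h import *
o=manip.get_obs();print(o['ee_pos'],np.round(o['eef_rot'],3),o['gripper_width'],o['force'],o['time_s'])
R=o['eef_rot'];plan(o['ee_pos']+[0,0,.12],R,6)
```

```text
[ 0.53719381 -0.34242343  0.04404472] [[-0.14   0.985  0.099]
 [ 0.807  0.172 -0.565]
 [-0.574  0.001 -0.819]] 0.023098382653602024 [-0.00256128  0.60155415 -0.91108472] 6.3333
from [ 0.5372 -0.3424  0.044 ] max shift [0.012 0.    0.017 0.    0.    0.   ]
[-0.011,0,-0.016,0,0,0,-0.012,0,-0.016,0,0,0,-0.011,0,-0.017,0,0,0,-0.012,0,-0.016,0,0,0,-0.011,0,-0.017,0,0,0,-0.012,0,-0.016,0,0,0.0]
```

step_arm:
  increments: [-0.006,0,-0.008,0,0,0,-0.012,0,-0.016,0,0,0,-0.011,0,-0.017,0,0,0,-0.012,0,-0.016,0,0,0,-0.011,0,-0.017,0,0,0,-0.012,0,-0.016,0,0,0,-0.006,0,-0.008,0,0,0]

```text
time_s: 6.92
ee_pos: [0.5387, -0.3443, 0.1688]
eef_rot: [[-0.138, 0.985, 0.103], [0.806, 0.172, -0.567], [-0.576, 0.005, -0.817]]
force: [0.9, -0.9, -1.4]
gripper_width: 0.0232
```

```bash
cat >> kin.py <<'E'
k=np.load('k.npy')
def ikq(p,R,q0):
    s=LS(lambda q:np.r_[(fk(q,k)[0]-p)*5,Ro.from_matrix(fk(q,k)[1].T@R).as_rotvec()],q0);return s.x,s.cost
TH=np.radians(35);RB=rot(BA,TH);FIN=bed(23+5.9,0,53)
E
python3 - <<'E'
from kin import *
o=manip.get_obs();print(o['gripper_width'])
M=np.array([.43,-.2,.22]);A=FIN+[0,0,.035]-.13*RB[:,2];print(A,FIN)
s=plan(M,RB,16);s=plan(A,RB,10,s)
q=o['joint_pos']
for p in(M,A,FIN+[0,0,.035],FIN):q,c=ikq(p,RB,q);print(np.round(q,2),round(c,6))
E
```

```text
0.02316218633871807
[0.51790085 0.02457716 0.19448977] [0.59039892 0.00714274 0.053     ]
from [ 0.5387 -0.3443  0.1688] max shift [0.007 0.007 0.009 0.042 0.001 0.06 ]
[0.006,-0.005,-0.008,-0.042,0,-0.06,0.007,-0.004,-0.009,-0.042,0,-0.06,0.007,-0.004,-0.009,-0.042,0,-0.059,0.007,-0.003,-0.009,-0.041,0,-0.06,0.007,-0.002,-0.009,-0.042,0,-0.059,0.007,-0.001,-0.009,-0.042,0.001,-0.059,0.007,0,-0.009,-0.041,0.001,-0.06,0.007,0,-0.009,-0.041,0,-0.06]
[0.007,0.001,-0.009,-0.042,0,-0.059,0.007,0.002,-0.009,-0.042,0.001,-0.059,0.007,0.003,-0.009,-0.041,0.001,-0.06,0.007,0.004,-0.009,-0.041,0,-0.06,0.007,0.004,-0.009,-0.042,0,-0.059,0.007,0.005,-0.008,-0.041,0.001,-0.059,0.006,0.006,-0.008,-0.042,0,-0.06,0.006,0.007,-0.008,-0.041,0.001,-0.059]
from [ 0.4302 -0.2004  0.2204] max shift [0.002 0.024 0.004 0.    0.    0.   ]
[-0.001,0.024,0.004,0,0,0,-0.001,0.024,0.004,0,0,0,-0.001,0.024,0.004,0,0,0,-0.001,0.024,0.004,0,0,0,-0.001,0.024,0.004,0,0,0,-0.001,0.024,0.004,0,0,0,-0.001,0.024,0.004,0,0,0,-0.002,0.024,0.004,0,0,0.0]
[-0.001,0.024,0.004,0,0,0,-0.002,0.023,0.004,0,0,0.0]
[-0.71 -0.72  2.4   0.33  0.94 -2.17] 0.0
[ 0.03 -0.55  2.34 -0.22  0.76 -1.2 ] 0.0
[-0.02 -0.23  2.31 -0.27  0.48 -1.15] 0.0
[-0.02 -0.17  2.33 -0.32  0.4  -1.1 ] 0.0
```

step_arm:
  increments: [0.006,-0.005,-0.008,-0.042,0,-0.06,0.007,-0.004,-0.009,-0.042,0,-0.06,0.007,-0.004,-0.009,-0.042,0,-0.059,0.007,-0.003,-0.009,-0.041,0,-0.06,0.007,-0.002,-0.009,-0.042,0,-0.059,0.007,-0.001,-0.009,-0.042,0.001,-0.059,0.007,0,-0.009,-0.041,0.001,-0.06,0.007,0,-0.009,-0.041,0,-0.06]

```text
time_s: 7.58
ee_pos: [0.4832, -0.2717, 0.1908]
eef_rot: [[-0.564, 0.726, 0.393], [0.595, 0.688, -0.416], [-0.572, -0.001, -0.82]]
force: [-0.7, 0.8, -1.8]
gripper_width: 0.0229
```

step_arm:
  increments: [0.007,0.001,-0.009,-0.042,0,-0.059,0.007,0.002,-0.009,-0.042,0.001,-0.059,0.007,0.003,-0.009,-0.041,0.001,-0.06,0.007,0.004,-0.009,-0.041,0,-0.06,0.007,0.004,-0.009,-0.042,0,-0.059,0.007,0.005,-0.008,-0.041,0.001,-0.059,0.006,0.006,-0.008,-0.042,0,-0.06,0.006,0.007,-0.008,-0.041,0.001,-0.059]

```text
time_s: 8.25
ee_pos: [0.4284, -0.1991, 0.2167]
eef_rot: [[-0.8, 0.231, 0.554], [0.19, 0.973, -0.131], [-0.569, 0.001, -0.822]]
force: [-0.7, -0.3, -0.9]
gripper_width: 0.0227
```

Run:
```python
from kin import *
plan(FIN+[0,0,.035]-.13*RB[:,2],RB,12)
```

```text
from [ 0.4284 -0.1991  0.2167] max shift [0.002 0.02  0.004 0.001 0.001 0.001]
[-0.001,0.02,0.003,0,0,0,-0.001,0.02,0.003,0,0,0,-0.001,0.02,0.003,0,-0.001,0,-0.001,0.02,0.003,0,0,0,-0.002,0.02,0.003,0,-0.001,0,-0.001,0.02,0.003,0,0,0,-0.002,0.02,0.003,0,-0.001,0,-0.001,0.02,0.004,0,0,0.0]
[-0.002,0.02,0.003,0.001,-0.001,0.001,-0.001,0.019,0.004,0,0,0,-0.002,0.02,0.003,0.001,-0.001,0.001,-0.001,0.019,0.004,0,0,0.0]
```

step_arm:
  increments: [-0.001,0.02,0.003,0,0,0,-0.001,0.02,0.003,0,0,0,-0.001,0.02,0.003,0,-0.001,0,-0.001,0.02,0.003,0,0,0,-0.002,0.02,0.003,0,-0.001,0,-0.001,0.02,0.003,0,0,0,-0.002,0.02,0.003,0,-0.001,0,-0.001,0.02,0.004,0,0,0]

```text
time_s: 8.92
ee_pos: [0.4886, -0.0485, 0.2023]
eef_rot: [[-0.797, 0.234, 0.556], [0.193, 0.972, -0.134], [-0.572, 0.001, -0.82]]
force: [0.5, -0.3, -2.5]
gripper_width: 0.0231
```

step_arm:
  increments: [-0.002,0.02,0.003,0.001,-0.001,0.001,-0.001,0.019,0.004,0,0,0,-0.002,0.02,0.003,0.001,-0.001,0.001,-0.001,0.019,0.004,0,0,0]

```text
time_s: 9.25
ee_pos: [0.5196, 0.0243, 0.1942]
eef_rot: [[-0.796, 0.237, 0.557], [0.194, 0.971, -0.136], [-0.573, 0.0, -0.819]]
force: [1.0, 0.1, -0.9]
gripper_width: 0.023
```

Run:
```python
from kin import *
from scipy.optimize import minimize
o=manip.get_obs();p=manip.read_camera('wrist');W=wcloud(p,o);im=p['image'].astype(int)
cv2.imwrite('pics/w2.png',p['image'][:,:,::-1])
B=tobed(W);P=W.reshape(-1,3);b=B.reshape(-1,3)
# refine bed from wrist cloud
kk=(abs(b[:,0])<85)&(abs(b[:,1])<75)&(b[:,2]<46)&(b[:,2]>-10)&(np.nan_to_num(P[:,2])>-.02)
g=((im[...,1]>im[...,0]+20)&(im[...,1]>im[...,2]+10)).reshape(-1);Q=P[kk&~g];print(len(Q))
f=lambda q:np.minimum(abs(Q[:,2]*1e3-hmodel([q[0]/1e3+BED[0],q[1]/1e3+BED[1],BA+q[2]/60,q[3],q[4]],Q)),10).mean()
from scipy.optimize import differential_evolution as DE
r=DE(f,[(-8,8),(-8,8),(-4,4),(0,6),(5,14)],seed=0,maxiter=80);print('bed shift',r.x,r.fun,'yaw',BA+r.x[2]/60)
# fixed jaw edge
F=b[(abs(b[:,2]-40)<3)&(abs(b[:,1])<56)&(b[:,0]>25)&(b[:,0]<75)];print('fixed jaw top',len(F),np.nanpercentile(F,[2,50,98],axis=0))
S=W[(g.reshape(480,640))&(np.linalg.norm(W-o['ee_pos'],axis=-1)<.08)]
T=(S-o['ee_pos'])@RB; print('stone',len(S))
top=S[S[:,2]>np.percentile(S[:,2],98)-.004];print('top z',np.median(top[:,2]),'TCP',o['ee_pos'],cv2.minAreaRect((tobed(top)[:,:2]).astype('f4')),'tcp bed',tobed(o['ee_pos']))
side=S[S[:,2]<np.percentile(S[:,2],98)-.008];c=side.mean(0);n=np.linalg.svd(side-c,full_matrices=False)[2][2];print('side normal (world)',n,'bed',tobed(n+np.r_[BED,0])/1e3,'center bed',tobed(c))
s=plan(FIN+[0,0,.035],RB,8)
```

```text
26388
bed shift [-2.85602392 -0.73441213  0.14868495  0.29514617 11.77674821] 2.8422628533931626 yaw -0.23352191748556994
fixed jaw top 2652 [[ 32.57284599 -53.96823481  37.41663077]
 [ 43.51906939  -0.40680434  39.92008232]
 [ 60.55350208  52.58400704  41.1742275 ]]
stone 8167
top z 0.2235580285916033 TCP [0.51958327 0.02430609 0.1941538 ] ((-50.713111877441406, 0.3387718200683594), (23.77214241027832, 24.2553653717041), 88.45166778564453) tcp bed [-4.39657734e+01  1.29813740e-01  1.94153802e+02]
side normal (world) [ 0.97285131 -0.23140585 -0.00341505] bed [ 0.9999911   0.00247608 -0.00341505] center bed [-61.41992688  -0.19554788 188.76729272]
from [0.5202 0.0264 0.1936] max shift [0.001 0.001 0.016 0.001 0.001 0.001]
[0,0,0.016,0,0,0,0,0,0.016,0,0,0,0,0,0.016,0,0,0,0,0,0.016,0,0,0,0,-0.001,0.016,0,0,-0.001,0,0,0.016,0,0,0,0,-0.001,0.016,0,0,-0.001,0.001,0,0.016,0.001,-0.001,0.0]
```

View pics/w2.png

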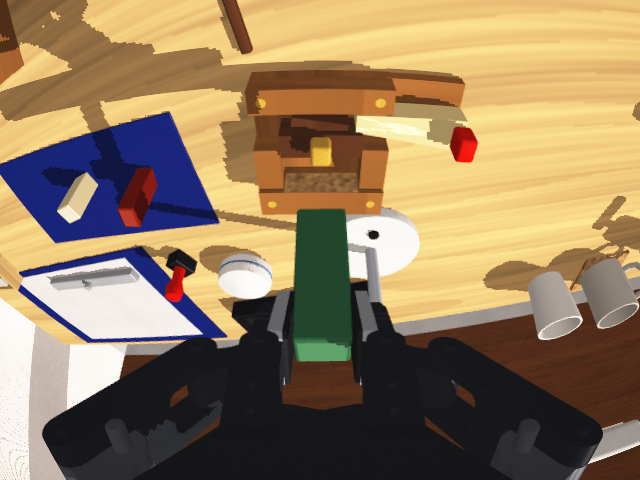

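```bash
sed -i 's/^BED=.*/BED=np.array([.5598,.0132]);BA=-.2335/' h.py; sed -i 's/FIN=.*/FIN=bed(22+5.9,0,53)/' kin.py
python3 - <<'E'
from kin import *
s=plan(FIN+[0,0,.035],RB,8)
E
```

```text
from [0.5202 0.0264 0.1936] max shift [0.001 0.001 0.016 0.001 0.001 0.001]
[0,0,0.016,0,0,-0.001,0.001,-0.001,0.016,0,0,0,0,0,0.016,0,0,-0.001,0.001,-0.001,0.016,0,0,0,0,0,0.016,0,0,-0.001,0.001,-0.001,0.015,0,0,0,0,0,0.016,0,0,-0.001,0.001,-0.001,0.015,-0.001,-0.001,0.0]
```

step_arm:
  increments: [0,0,0.016,0,0,-0.001,0.001,-0.001,0.016,0,0,0,0,0,0.016,0,0,-0.001,0.001,-0.001,0.016,0,0,0,0,0,0.016,0,0,-0.001,0.001,-0.001,0.015,0,0,0,0,0,0.016,0,0,-0.001,0.001,-0.001,0.015,0,0,0]

```text
time_s: 9.97
ee_pos: [0.5858, 0.0026, 0.088]
eef_rot: [[-0.797, 0.234, 0.557], [0.191, 0.972, -0.136], [-0.573, -0.002, -0.82]]
force: [-0.1, -1.0, -0.8]
gripper_width: 0.0229
```

```bash
cat > look.py <<'E'
from kin import *
import sys
from scipy.optimize import differential_evolution as DE
o=manip.get_obs();p=manip.read_camera('wrist');W=wcloud(p,o);im=p['image'].astype(int)
if len(sys.argv)>1:cv2.imwrite(sys.argv[1],p['image'][:,:,::-1])
P=W.reshape(-1,3);b=tobed(P)
kk=(abs(b[:,0])<80)&(abs(b[:,1])<70)&(b[:,2]<62)&(b[:,2]>-10)
gg=(im[...,1]>im[...,0]+20)&(im[...,1]>im[...,2]+10);g=gg.reshape(-1)
dark=(im.max(-1)<45).reshape(-1)&(b[:,2]>41)
Q=P[kk&~g&~dark];print('n',len(Q))
f=lambda q:np.minimum(abs(Q[:,2]*1e3-hmodel([q[0]/1e3+BED[0],q[1]/1e3+BED[1],BA+q[2]/60,q[3],q[4]],Q)),10).mean()
r=DE(f,[(-6,6),(-6,6),(-3,3),(0,25),(5,90)],seed=0,maxiter=80);print('bed shift x,y world mm, yaw, jaw, wedge',np.round(r.x,2),r.fun)
F=b[(abs(b[:,2]-40)<3)&(abs(b[:,1])<56)&(abs(b[:,1])>20)&(b[:,0]>25)&(b[:,0]<75)]
if len(F)>50:print('fixed jaw top',len(F),np.nanpercentile(F,[2,50,98],axis=0))
S=b[g&(np.hypot(b[:,0]-24,b[:,1])<40)&(b[:,2]>15)&(b[:,2]<150)]
if len(S)>100:
    zt=np.percentile(S[:,2],98);t=S[S[:,2]>zt-4];sd=S[S[:,2]<zt-8];c=sd.mean(0)
    print('stone top',zt,cv2.minAreaRect(t[:,:2].astype('f4')),'rear face',c,np.linalg.svd(sd-c,full_matrices=False)[2][2])
print('TCP bed',tobed(o['ee_pos']),'F',o['force'],o['gripper_width'],o['time_s'])
E
python3 look.py pics/w3.png; python3 -c "
from kin import *
plan(FIN+[0,0,.006],RB,4)"
```

```text
n 61778
bed shift x,y world mm, yaw, jaw, wedge [-2.200e-01 -1.000e-02 -1.800e-01  3.200e-01  5.702e+01] 2.637740575715347
fixed jaw top 4017 [[ 34.87665993 -54.53334821  37.44346132]
 [ 46.5686144  -20.48929093  40.04085658]
 [ 62.88145356  54.11445996  41.12315428]]
stone top 117.84157349886836 ((21.263076782226562, -4.3235979080200195), (24.850828170776367, 23.781949996948242), 0.47426745295524597) rear face [10.23257886 -4.65625211 82.58229074] [ 0.99999092  0.00226754 -0.00360736]
TCP bed [27.72171473 -4.31367926 87.9544163 ] F [-0.05426848 -0.95245738 -0.83522918] 0.022870942256091365 9.9667
from [0.5847 0.0022 0.0849] max shift [0.004 0.002 0.006 0.002 0.002 0.001]
[0.003,0.001,0.005,-0.001,-0.001,0,0.004,0.001,0.006,-0.001,-0.001,0,0.003,0.002,0.005,-0.001,-0.002,-0.001,0.004,0.001,0.006,-0.002,-0.001,0.0]
```

View pics/w3.png

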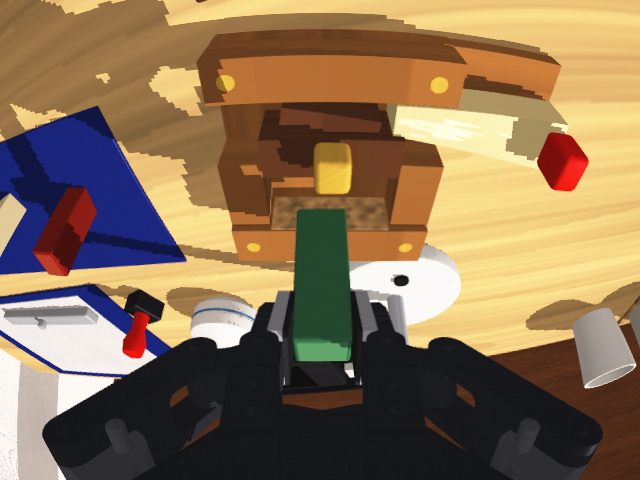

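step_arm:
  increments: [0.003,0.001,0.005,-0.001,-0.001,0,0.004,0.001,0.006,-0.001,-0.001,0,0.003,0.001,0.005,-0.001,-0.002,0,0.004,0.001,0.006,-0.002,-0.001,0,0,0,0,0,0,0]

```text
time_s: 10.43
ee_pos: [0.5864, 0.0068, 0.0607]
eef_rot: [[-0.795, 0.231, 0.56], [0.19, 0.973, -0.132], [-0.575, 0.002, -0.818]]
force: [-1.4, -0.2, -1.2]
gripper_width: 0.0229
```

```bash
python3 look.py; python3 -c "
from kin import *
plan(FIN,RB,4)"
```

```text
n 75528
bed shift x,y world mm, yaw, jaw, wedge [-0.46 -0.19  0.06  0.59 57.56] 2.82001989894071
fixed jaw top 3995 [[ 34.82842459 -54.61157754  37.32726463]
 [ 45.13166111 -20.3759016   40.0224908 ]
 [ 62.53780672  54.04337902  40.90927021]]
stone top 90.63686251174926 ((20.783384323120117, -0.06558799743652344), (25.420495986938477, 23.437305450439453), 0.6550812721252441) rear face [ 9.97985321 -0.54350218 62.62544134] [-0.9999955  -0.00236467 -0.00184662]
TCP bed [27.41043976 -0.10762567 60.74889363] F [-1.35331847 -0.23114324 -1.1959412 ] 0.02285817118834307 10.4333
from [0.5869 0.0067 0.0615] max shift [0.002 0.    0.002 0.001 0.001 0.001]
[0.001,0,0.002,0,0.001,0,0.001,0,0.002,0.001,0.001,0,0.001,0,0.001,0,0.001,-0.001,0.002,0,0.002,0.001,0,0.0]
```

step_arm:
  increments: [0.0012,0,0.0016,0,0,0,0.0012,0,0.0016,0,0,0,0.0009,0,0.0012,0,0,0,0.0006,0,0.0008,0,0,0,0,0,0,0,0,0]

```text
time_s: 10.9
ee_pos: [0.5875, 0.0066, 0.0559]
eef_rot: [[-0.794, 0.232, 0.562], [0.191, 0.973, -0.132], [-0.577, 0.002, -0.817]]
force: [0.2, -0.3, -1.5]
gripper_width: 0.023
```

step_arm:
  increments: [0.0003,0,0.0004,0,0,0,0.0003,0,0.0004,0,0,0,0,0,0,0,0,0]

```text
time_s: 11.15
ee_pos: [0.5876, 0.0066, 0.0551]
eef_rot: [[-0.794, 0.232, 0.562], [0.191, 0.973, -0.132], [-0.577, 0.002, -0.816]]
force: [-0.0, 0.1, -1.0]
gripper_width: 0.0229
```

```bash
python3 look.py
```

```text
n 79652
bed shift x,y world mm, yaw, jaw, wedge [-2.900e-01 -2.400e-01  3.000e-02  7.000e-02  5.871e+01] 2.8850400692420695
fixed jaw top 3814 [[ 34.75636162 -54.62428243  37.38092241]
 [ 44.05908907 -20.44687542  40.00991557]
 [ 62.56516132  54.28427579  40.92389836]]
stone top 84.94885469193596 ((21.62152099609375, -0.24655914306640625), (24.745399475097656, 23.260854721069336), 1.9024282693862915) rear face [11.09443976 -0.46812633 59.44288746] [-0.99997833 -0.00444496 -0.00485671]
TCP bed [ 2.85464338e+01 -3.89701351e-02  5.50566071e+01] F [-0.03543681  0.06824764 -0.99462381] 0.022916170770502422 11.15
```

step_arm:
  increments: [0.0005,0,0.0004,0,0,0,0.0005,0,0.0004,0,0,0,0.0005,0,0.0004,0,0,0,0,0,0,0,0,0]

```text
time_s: 11.53
ee_pos: [0.5868, 0.0067, 0.0529]
eef_rot: [[-0.794, 0.232, 0.562], [0.191, 0.973, -0.132], [-0.577, 0.002, -0.817]]
force: [1.0, -0.2, -1.5]
gripper_width: 0.0228
```

step_arm:
  increments: [0.0003,0,0.0004,0,0,0,0,0,0,0,0,0]

```text
time_s: 11.7
ee_pos: [0.5871, 0.0067, 0.0528]
eef_rot: [[-0.794, 0.232, 0.562], [0.191, 0.973, -0.132], [-0.578, 0.002, -0.816]]
force: [-0.1, 0.5, -0.6]
gripper_width: 0.0229
```

step_arm:
  increments: [0.0003,0,0.0004,0,0,0,0,0,0,0,0,0]

```text
time_s: 11.87
ee_pos: [0.5875, 0.0066, 0.0527]
eef_rot: [[-0.793, 0.232, 0.563], [0.19, 0.973, -0.132], [-0.578, 0.003, -0.816]]
force: [-1.0, -1.3, 1.5]
gripper_width: 0.0229
```

step_arm:
  increments: [0.0005,0,0.0004,0,0,0,0,0,0,0,0,0]

```text
time_s: 12.03
ee_pos: [0.5877, 0.0066, 0.0528]
eef_rot: [[-0.793, 0.232, 0.564], [0.19, 0.973, -0.132], [-0.579, 0.003, -0.815]]
force: [-3.6, 0.0, 5.4]
gripper_width: 0.0229
```

```bash
python3 look.py
```

```text
n 81124
bed shift x,y world mm, yaw, jaw, wedge [-0.59 -0.28 -0.17  0.5  57.5 ] 2.8894160904175656
fixed jaw top 3638 [[ 34.79316185 -54.74735752  37.29989015]
 [ 43.58907207 -20.59436868  39.99111601]
 [ 62.34380782  54.16950784  40.86594783]]
stone top 82.63618205379886 ((21.530561447143555, -0.005645751953125), (24.33213996887207, 23.2559814453125), 1.1302413940429688) rear face [11.11022375 -0.3715325  58.33909214] [-9.99992641e-01 -7.34656616e-04 -3.76552163e-03]
TCP bed [28.65600481  0.06397342 52.76755217] F [-3.58070041  0.03299131  5.37923933] 0.022907955870635915 12.0333
```

step_arm:
  increments: [0,0,0,0,0,0,0,0,0,0,0,0,0,0,0,0,0,0,0,0,0,0,0,0]
  hand: 0.06

```text
time_s: 12.42
ee_pos: [0.5866, 0.0068, 0.0512]
eef_rot: [[-0.794, 0.232, 0.562], [0.191, 0.973, -0.132], [-0.577, 0.002, -0.817]]
force: [-0.7, -0.1, 0.5]
gripper_width: 0.0451
```

step_arm:
  increments: [0,0,-0.006,0,0,0,0,0,-0.01,0,0,0,0,0,-0.015,0,0,0,0,0,-0.02,0,0,0,0,0,-0.02,0,0,0,0,0,-0.02,0,0,0,0,0,-0.02,0,0,0,0,0,0,0,0,0]

```text
time_s: 13.08
ee_pos: [0.5253, 0.0219, 0.1467]
eef_rot: [[-0.79, 0.231, 0.568], [0.19, 0.973, -0.131], [-0.583, 0.004, -0.812]]
force: [0.2, -1.0, 1.4]
gripper_width: 0.0451
```

```bash
python3 look.py pics/w4.png
```

```text
n 30153
bed shift x,y world mm, yaw, jaw, wedge [-3.600e-01  7.000e-02 -3.000e-02  8.000e-01  5.835e+01] 2.904715102258597
fixed jaw top 2152 [[ 34.65522572 -54.54736066  37.2886709 ]
 [ 46.98875434 -20.16131315  39.96978385]
 [ 62.65880751  54.01297931  41.16684043]]
stone top 82.81552968106692 ((22.33989143371582, -0.42946338653564453), (23.243473052978516, 24.75161361694336), 89.06814575195312) rear face [11.13035939 -0.79871677 55.74270685] [9.99997296e-01 2.23396753e-03 6.45511815e-04]
TCP bed [-35.59710342   0.51589656 146.68299848] F [ 0.22626133 -0.95677708  1.37024863] 0.04506478195959949 13.0833
```

View pics/w4.png

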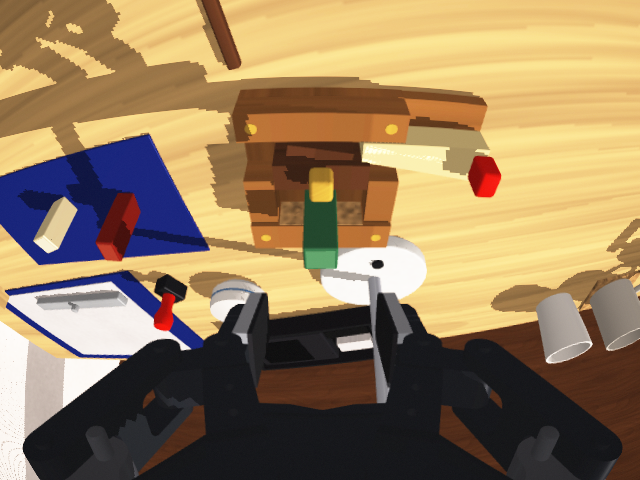

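Run:
```python
from kin import *
s=plan(bed(-50,0,75),RB,5);plan(bed(-46,0,53),RB,4,s)
q=manip.get_obs()['joint_pos']
for p in(bed(-46,0,53),bed(-22,0,53),bed(-25,125,55),bed(-25,70,55)):q,c=ikq(p,RB,q);print(np.round(q,2),round(c,6))
```

```text
from [0.5252 0.0217 0.145 ] max shift [0.011 0.    0.01  0.001 0.002 0.001]
[0.01,0,0.01,0.001,0.002,0,0.011,0,0.01,0.001,0.002,0,0.01,0,0.01,0,0.002,-0.001,0.011,0,0.009,0.001,0.002,0,0.01,0,0.01,0,0.002,-0.001]
from [0.5116 0.0252 0.0749] max shift [0.003 0.    0.005 0.    0.    0.   ]
[0.002,0,0.005,0,0,0,0.003,0,0.005,0,0,0,0.002,0,0.005,0,0,0,0.003,0,0.005,0,0,0.0]
[ 0.02 -0.38  2.49 -0.33  0.46 -1.06] 0.0
[ 0.01 -0.31  2.44 -0.33  0.44 -1.07] 0.0
[ 0.3  -0.15  2.31 -0.61  0.53 -0.58] 0.0
[ 0.18 -0.23  2.38 -0.52  0.48 -0.76] 0.0
```

step_arm:
  increments: [0.01,0,0.01,0.001,0.002,0,0.011,0,0.01,0.001,0.002,0,0.01,0,0.01,0,0.002,0,0.011,0,0.009,0.001,0.002,0,0.01,0,0.01,0,0.002,0,0,0,0,0,0,0]
  hand: -1

```text
time_s: 13.63
ee_pos: [0.5071, 0.0246, 0.0668]
eef_rot: [[-0.804, 0.234, 0.546], [0.192, 0.972, -0.133], [-0.562, -0.002, -0.827]]
force: [0.5, -0.4, -1.0]
gripper_width: -0.0003
```

step_arm:
  increments: [0.002,0,0.005,0,0,0,0.003,0,0.005,0,0,0,0.002,0,0.005,0,0,0,0.003,0,0.005,0,0,0,0,0,0,0,0,0]

```text
time_s: 14.05
ee_pos: [0.513, 0.0239, 0.0488]
eef_rot: [[-0.801, 0.234, 0.552], [0.192, 0.972, -0.133], [-0.568, -0.001, -0.823]]
force: [-0.8, 0.1, 0.4]
gripper_width: 0.0
```

Run:
```python
from kin import *
o=manip.get_obs();print(tobed(o['ee_pos']),o['force'],o['gripper_width'],np.round(np.degrees(Ro.from_matrix(o['eef_rot'].T@RB).as_rotvec()),2))
plan(bed(-25,0,53),RB,8)
```

```text
[-48.03220506  -0.38147428  48.82426475] [-0.84299391  0.10123231  0.39681613] 2.4437964060661522e-05 [-0.1  -0.41 -0.09]
from [0.513  0.0239 0.0488] max shift [0.003 0.    0.002 0.001 0.001 0.001]
[-0.003,0,0.001,0,-0.001,0,-0.003,0,0.001,0,-0.001,0,-0.003,0,0.001,0,-0.001,0,-0.002,0,0.001,0,-0.001,0,-0.003,0,0.001,0,-0.001,0,-0.002,0,0.002,-0.001,-0.001,-0.001,-0.003,0,0.001,0,-0.001,0,-0.002,0,0.002,-0.001,0,-0.001]
```

step_arm:
  increments: [-0.003,0,-0.004,0,-0.003,0,-0.0025,0,0.0017,0,-0.002,0,-0.0025,0,0.0017,0,-0.002,0,-0.0025,0,0.0017,0,0,0,-0.0025,0,0.0017,0,0,0,-0.0025,0,0.0017,0,0,0,-0.0025,0,0.0017,0,0,0,0,0,0,0,0,0]

```text
time_s: 14.72
ee_pos: [0.532, 0.0197, 0.0556]
eef_rot: [[-0.795, 0.234, 0.559], [0.191, 0.972, -0.134], [-0.575, 0.0, -0.818]]
force: [0.3, 0.1, -0.4]
gripper_width: -0.0
```

```bash
python3 - <<'E'
from kin import *
o=manip.get_obs();print(tobed(o['ee_pos']),o['force'],np.round(np.degrees(Ro.from_matrix(o['eef_rot'].T@RB).as_rotvec()),2))
E
python3 look.py
```

```text
[-28.57907374  -0.16476426  55.60116233] [ 0.30635188  0.08237241 -0.41060711] [-0.07  0.12 -0.11]
n 45673
bed shift x,y world mm, yaw, jaw, wedge [-3.900e-01 -1.900e-01 -1.000e-02  2.300e-01  5.486e+01] 3.5092490289269027
fixed jaw top 1697 [[ 34.64912236 -54.57247084  37.20882493]
 [ 42.68679515  24.69638028  39.92365166]
 [ 62.88316446  53.86112263  40.79885088]]
TCP bed [-28.57907374  -0.16476426  55.60116233] F [ 0.30635188  0.08237241 -0.41060711] -4.847293732536291e-05 14.7167
```

step_arm:
  increments: [0.001,0,0.0013,0,0,0,0.0007,0,0.0012,0,0,0,-0.0016,0,0.0011,0,0,0,-0.0016,0,0.0011,0,0,0]

```text
time_s: 15.1
ee_pos: [0.5349, 0.0189, 0.0521]
eef_rot: [[-0.796, 0.233, 0.559], [0.191, 0.972, -0.134], [-0.575, -0.0, -0.818]]
force: [-0.5, 0.8, -0.1]
gripper_width: 0.0001
```

```bash
python3 look.py pics/w5.png
```

```text
n 47514
bed shift x,y world mm, yaw, jaw, wedge [-0.27 -0.08 -0.    0.57 56.33] 3.5129549725175955
fixed jaw top 1559 [[ 34.64671102 -54.49321784  37.30617883]
 [ 41.19578796  24.24366665  39.97443423]
 [ 61.75972714  53.78276513  40.81745555]]
stone top 82.69558530535899 ((23.19001579284668, -0.49553346633911133), (6.652790546417236, 21.730361938476562), 89.4626235961914) rear face [10.99202063 -5.97247626 32.39003871] [ 0.47613518 -0.0012342   0.87937123]
TCP bed [-25.49788302  -0.20989616  52.05167527] F [-0.45245952  0.80729015 -0.07957002] 6.630828802471943e-05 15.1
```

View pics/w5.png

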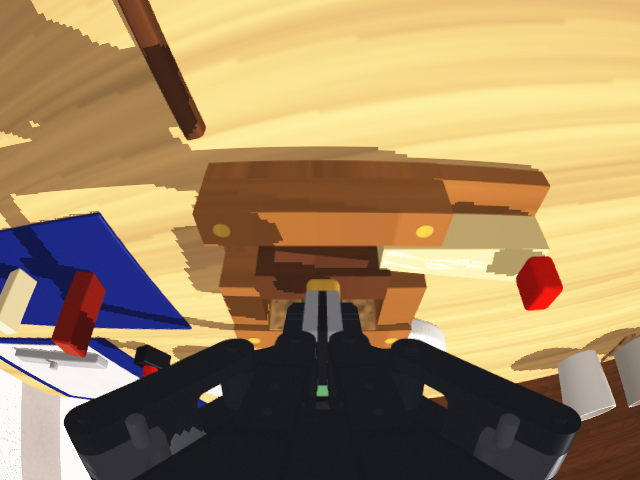

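```bash
cat > jawx.py <<'E'
from kin import *
o=manip.get_obs();p=manip.read_camera('wrist');b=tobed(wcloud(p,o).reshape(-1,3));im=p['image'].reshape(-1,3).astype(int)
m=(abs(b[:,2]-40)<2.5)&(abs(b[:,1])<32)&(abs(b[:,1])>17)&(b[:,0]>-35)&(b[:,0]<32);x=b[m,0]
print('jaw top',m.sum(),np.percentile(x,[2,98]))
r=(im[:,0]>110)&(im[:,0]>2.2*im[:,1])&(im[:,0]>2.2*im[:,2])&(b[:,0]>-70)&(b[:,0]<20)&(b[:,1]>20)&(b[:,1]<160)&(b[:,2]>34)&(b[:,2]<63)
if r.sum()>20:print('tab',r.sum(),np.percentile(b[r],[2,50,98],axis=0).round(1).tolist())
print('TCP',tobed(o['ee_pos']).round(1),o['force'].round(1),(o['eef_rot'].T@o['force']).round(1),o['gripper_width'],o['time_s'])
E
python3 jawx.py
```

```text
jaw top 1614 [-26.23150715  -4.48516254]
tab 1842 [[-37.6, 104.9, 38.3], [-33.4, 108.0, 51.3], [-18.1, 119.3, 58.8]]
TCP [-25.   -0.1  52.4] [-0.4  0.   0.2] [ 0.2 -0.1 -0.4] 0.0002762598715298072 15.15
```

Run:
```python
from kin import *
o=manip.get_obs();p=manip.read_camera('wrist');B=tobed(wcloud(p,o));im=p['image']
for r in range(270,345,5):print(r,im[r,322],B[r,322].round(1),'|',im[r,312],B[r,312].round(1))
cv2.imwrite('pics/w5c.png',cv2.resize(im[230:350,250:400,::-1],None,fx=5,fy=5,interpolation=0))
```

```text
270 [64 38 25] [-25.   -0.4  37.1] | [68 38 22] [-25.9  -5.2  37.7]
275 [65 37 25] [-25.5  -0.4  40.4] | [63 37 23] [-25.6  -5.2  40.5]
280 [157 117  42] [-25.2  -0.4  43.1] | [158 118  44] [-25.9  -5.1  43.5]
285 [159 118  43] [-25.8  -0.4  46.3] | [162 121  46] [-26.5  -5.   46.7]
290 [116  87  37] [-44.3  -0.3  60.6] | [143 115  68] [-44.3  -4.4  60.6]
295 [23 23 24] [-46.9  -0.3  64.6] | [114 111 114] [-47.6  -4.2  65. ]
300 [24 24 26] [-50.9  -0.3  69.2] | [114 112 115] [-49.7  -4.1  68.5]
305 [23 23 26] [-51.9  -0.3  72. ] | [114 113 116] [-52.6  -4.   72.4]
310 [24 22 25] [-55.   -0.3  75.8] | [113 111 114] [-55.5  -3.9  76.1]
315 [21 22 24] [-57.9  -0.3  79.4] | [114 111 115] [-57.4  -3.8  79.2]
320 [22 22 25] [-59.6  -0.3  82.2] | [113 111 114] [-59.3  -3.7  82.1]
325 [24 24 26] [-62.5  -0.3  85.6] | [113 112 115] [-61.9  -3.6  85.3]
330 [26 25 28] [-64.4  -0.3  88.4] | [117 116 119] [-63.6  -3.5  88. ]
335 [32 29 32] [-62.7  -0.3  89.4] | [27 27 31] [-68.1  -3.3  91.9]
340 [31 28 30] [-62.3  -0.3  91. ] | [26 27 31] [-69.3  -3.3  94.1]
```

View pics/w5c.png

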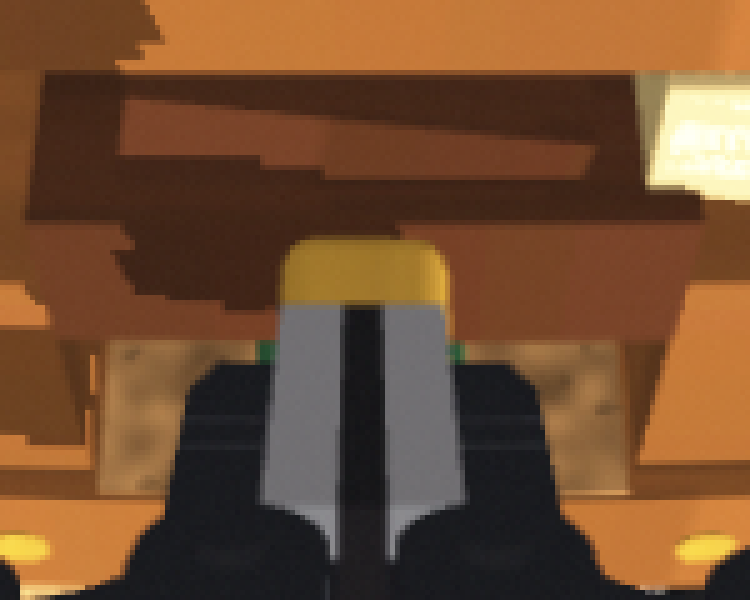

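step_arm:
  increments: [0.004,0,-0.0026,0,0,0,0.004,0,-0.0026,0,0,0,0.0017,0,0.0025,0,0,0,0.0017,0,0.0025,0,0,0,0.0017,0,0.0025,0,0,0,0,0,0,0,0,0]

```text
time_s: 15.75
ee_pos: [0.5253, 0.021, 0.0419]
eef_rot: [[-0.796, 0.233, 0.558], [0.191, 0.972, -0.134], [-0.574, -0.0, -0.819]]
force: [0.2, 1.0, 0.6]
gripper_width: -0.0003
```

step_arm:
  increments: [0.0017,0,0.0025,0,0,0,0.0017,0,0.0025,0,0,0,0,0,0,0,0,0]

```text
time_s: 16.0
ee_pos: [0.5256, 0.021, 0.036]
eef_rot: [[-0.796, 0.233, 0.558], [0.191, 0.972, -0.134], [-0.574, -0.0, -0.819]]
force: [0.3, -0.8, -0.0]
gripper_width: 0.0001
```

```bash
python3 jawx.py
python3 - <<'E'
from kin import *
o=manip.get_obs();p=manip.read_camera('wrist');B=tobed(wcloud(p,o));im=p['image']
for r in range(270,305,3):print(r,im[r,312],B[r,312].round(1))
E
```

```text
jaw top 1243 [-26.29942901  -4.23336715]
tab 1816 [[-37.6, 104.9, 37.9], [-34.2, 108.1, 50.3], [-18.6, 119.3, 58.7]]
TCP [-35.1  -0.3  36. ] [ 0.3 -0.8 -0. ] [-0.4 -0.8  0.3] 9.356726940072741e-05 16.0
270 [110  66  33] [-54.8  -4.6  34.9]
273 [162  99  47] [-51.7  -4.7  34.3]
276 [201 126  59] [-48.8  -4.8  33.9]
279 [196 122  57] [-47.6  -4.8  34.6]
282 [202 126  59] [-44.5  -4.9  34.2]
285 [189 116  55] [-42.1  -5.   34.2]
288 [69 40 26] [-36.3  -5.2  32.1]
291 [103  98  97] [-55.2  -4.5  45.5]
294 [114 113 116] [-56.9  -4.4  48. ]
297 [116 114 116] [-58.8  -4.3  50.5]
300 [115 113 117] [-61.4  -4.2  53.4]
303 [116 114 116] [-61.3  -4.2  54.6]
```

step_arm:
  increments: [0.0012,0,0.0016,0,0,0,0.0012,0,0.0016,0,0,0,-0.0025,0,0.0017,0,0,0,-0.0025,0,0.0017,0,0,0,-0.0025,0,0.0017,0,0,0,-0.0025,0,0.0017,0,0,0,-0.0025,0,0.0017,0,0,0]

```text
time_s: 16.68
ee_pos: [0.541, 0.0175, 0.0332]
eef_rot: [[-0.796, 0.234, 0.559], [0.191, 0.972, -0.134], [-0.575, -0.0, -0.818]]
force: [-1.6, 0.4, 0.9]
gripper_width: -0.0
```

```bash
python3 jawx.py
```

```text
jaw top 1556 [-21.42608831   0.65911779]
tab 2115 [[-37.6, 104.8, 38.0], [-33.7, 107.6, 50.5], [-17.9, 119.4, 58.8]]
TCP [-19.3  -0.2  33.2] [-1.6  0.4  0.9] [ 0.8 -0.  -1.7] -3.2096123277670365e-05 16.6833
```

step_arm:
  increments: [-0.002,0,0.0014,0,0,0,-0.002,0,0.0014,0,0,0,-0.002,0,0.0014,0,0,0,-0.0008,0,0.0006,0,0,0]

```text
time_s: 17.07
ee_pos: [0.5489, 0.0155, 0.033]
eef_rot: [[-0.796, 0.234, 0.559], [0.191, 0.972, -0.134], [-0.575, -0.0, -0.818]]
force: [-2.1, 1.1, 0.5]
gripper_width: 0.0001
```

step_arm:
  increments: [-0.0008,0,0.0006,0,0,0,-0.0008,0,0.0006,0,0,0]

```text
time_s: 17.23
ee_pos: [0.5507, 0.0151, 0.033]
eef_rot: [[-0.796, 0.233, 0.559], [0.191, 0.972, -0.134], [-0.575, -0.0, -0.818]]
force: [-2.3, 0.3, 0.5]
gripper_width: -0.0
```

```bash
python3 jawx.py
```

```text
jaw top 1550 [-11.50227544  10.17326713]
tab 2310 [[-37.5, 104.9, 37.9], [-33.3, 107.3, 50.6], [-18.0, 119.3, 58.8]]
TCP [-9.3 -0.2 33. ] [-2.3  0.3  0.5] [ 1.6 -0.3 -1.7] -2.3703233291427876e-05 17.2333
```

Almost there (face ≈ 10.9, the stone's rear face ≈ 11.1). Push until the force rises.

step_arm:
  increments: [-0.0008,0,0.0006,0,0,0,0,0,0,0,0,0]

```text
time_s: 17.45
ee_pos: [0.5512, 0.015, 0.0329]
eef_rot: [[-0.796, 0.234, 0.558], [0.191, 0.972, -0.134], [-0.574, -0.0, -0.819]]
force: [-7.3, 2.3, 5.4]
gripper_width: -0.0003
```

step_arm:
  increments: [-0.0008,0,0.0006,0,0,0,0,0,0,0,0,0]

```text
time_s: 17.62
ee_pos: [0.5513, 0.0149, 0.0322]
eef_rot: [[-0.797, 0.234, 0.557], [0.191, 0.972, -0.135], [-0.573, -0.001, -0.82]]
force: [-10.3, 1.5, 7.2]
gripper_width: 0.0002
```

step_arm:
  increments: [-0.0008,0,0.0006,0,0,0,0,0,0,0,0,0]

```text
time_s: 17.78
ee_pos: [0.5513, 0.0147, 0.0315]
eef_rot: [[-0.798, 0.234, 0.555], [0.192, 0.972, -0.135], [-0.571, -0.001, -0.821]]
force: [-17.4, 4.0, 10.5]
gripper_width: 0.0002
```

Run:
```python
from kin import *
s=plan(bed(-26,0,33),RB,2);s=plan(bed(-35,10,90),RB,4,s);s=plan(bed(-16,143,90),RB,8,s);plan(bed(-16,143,33),RB,5,s)
```

```text
from [0.5513 0.0147 0.0315] max shift [0.007 0.    0.006 0.002 0.002 0.001]
[0.007,0,-0.006,-0.001,-0.001,-0.001,0.006,0,-0.005,-0.002,-0.002,-0.001]
from [0.5349 0.0187 0.0331] max shift [0.007 0.003 0.013 0.    0.    0.   ]
[-0.006,0.003,-0.013,0,0,0,-0.006,0.002,-0.013,0,0,0,-0.006,0.003,-0.013,0,0,0,-0.007,0.002,-0.013,0,0,0.0]
from [0.5281 0.0306 0.09  ] max shift [0.002 0.017 0.002 0.    0.    0.   ]
[-0.002,0.017,0.001,0,0,0,-0.002,0.017,0.001,0,0,0,-0.002,0.017,0.001,0,0,0,-0.002,0.016,0.002,0,0,0,-0.002,0.017,0.001,0,0,0,-0.002,0.016,0.002,0,0,0,-0.002,0.017,0.001,0,0,0,-0.002,0.016,0.002,0,0,0.0]
from [0.5777 0.1555 0.0902] max shift [0.007 0.    0.01  0.    0.    0.   ]
[0.007,0,0.009,0,0,0,0.007,0,0.009,0,0,0,0.006,0,0.01,0,0,0,0.007,0,0.009,0,0,0,0.006,0,0.01,0,0,0.0]
```

step_arm:
  increments: [0.007,0,-0.006,-0.001,-0.001,-0.001,0.006,0,-0.005,-0.002,-0.002,-0.001,-0.006,0.003,-0.013,0,0,0,-0.006,0.002,-0.013,0,0,0,-0.006,0.003,-0.013,0,0,0,-0.007,0.002,-0.013,0,0,0,0,0,0,0,0,0]

```text
time_s: 18.37
ee_pos: [0.5323, 0.0308, 0.0958]
eef_rot: [[-0.79, 0.229, 0.569], [0.188, 0.973, -0.131], [-0.583, 0.003, -0.812]]
force: [-0.2, 0.5, 0.6]
gripper_width: -0.0
```

step_arm:
  increments: [-0.002,0.017,0.001,0,0,0,-0.002,0.017,0.001,0,0,0,-0.002,0.017,0.001,0,0,0,-0.002,0.016,0.002,0,0,0,-0.002,0.017,0.001,0,0,0,-0.002,0.016,0.002,0,0,0,-0.002,0.017,0.001,0,0,0,-0.002,0.016,0.002,0,0,0]

```text
time_s: 19.03
ee_pos: [0.5795, 0.156, 0.0908]
eef_rot: [[-0.795, 0.23, 0.562], [0.188, 0.973, -0.132], [-0.577, 0.001, -0.817]]
force: [-0.0, -0.2, -0.0]
gripper_width: -0.0001
```

```bash
python3 jawx.py
python3 - <<'E'
from kin import *
plan(bed(-16,143,36),RB,6)
E
```

```text
jaw top 835 [-10.83769948  11.10289333]
tab 1798 [[-37.5, 106.7, 39.4], [-34.8, 114.8, 56.0], [-18.0, 121.6, 59.1]]
TCP [-13.9 143.5  90.8] [-0.  -0.2 -0. ] [ 0.  -0.2  0. ] -8.695361867511173e-05 19.0333
from [0.5808 0.158  0.0916] max shift [0.006 0.001 0.008 0.001 0.001 0.001]
[0.006,0,0.007,0.001,0.001,0,0.006,-0.001,0.007,0.001,0.001,0,0.006,0,0.007,0.001,0.001,0,0.005,-0.001,0.008,0.001,0.001,0,0.006,0,0.007,0,0.001,0.001,0.005,-0.001,0.008,0.001,0.001,0.0]
```

step_arm:
  increments: [0.006,0,0.007,0.001,0.001,0,0.006,0,0.007,0.001,0.001,0,0.006,0,0.007,0.001,0.001,0,0.005,0,0.008,0.001,0.001,0,0.006,0,0.007,0,0.001,0,0.005,0,0.008,0.001,0.001,0,0,0,0,0,0,0]

```text
time_s: 19.67
ee_pos: [0.5751, 0.1546, 0.0329]
eef_rot: [[-0.8, 0.234, 0.552], [0.189, 0.972, -0.137], [-0.569, -0.005, -0.822]]
force: [0.3, -0.1, -0.1]
gripper_width: 0.0
```

```bash
python3 jawx.py
python3 - <<'E'
from kin import *
p=manip.read_camera('wrist');cv2.imwrite('pics/w6.png',p['image'][:,:,::-1])
plan(bed(-16,125,34),RB,6)
E
```

```text
jaw top 768 [-11.04790807  11.00598134]
tab 2442 [[-37.7, 106.8, 38.3], [-36.1, 115.1, 51.8], [-19.7, 121.6, 58.9]]
TCP [-17.8 141.1  32.9] [ 0.3 -0.1 -0.1] [-0.3 -0.   0.3] 3.763251119156302e-05 19.6667
from [0.5765 0.1553 0.0352] max shift [0.    0.003 0.001 0.001 0.001 0.001]
[0,-0.003,0,-0.001,0,0,0,-0.003,0,-0.001,-0.001,0,0,-0.003,0,-0.001,0,0,0,-0.003,0,0,-0.001,0,0,-0.003,0.001,-0.001,0,0,0,-0.002,0,0,-0.001,0.001]
```

View pics/w6.png

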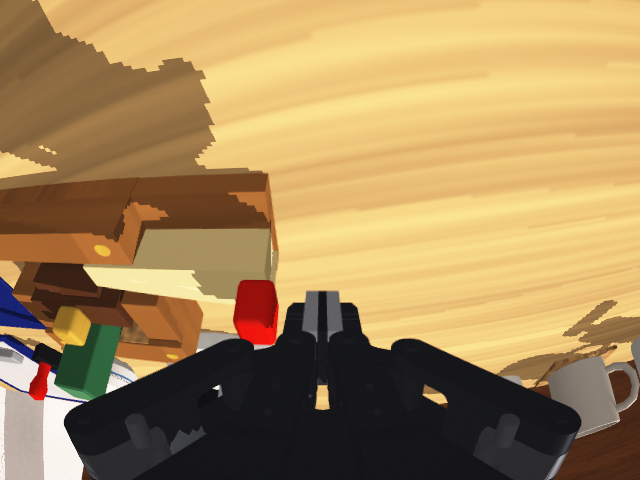

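Run:
```python
from kin import *
o=manip.get_obs();p=manip.read_camera('wrist');B=tobed(wcloud(p,o))-tobed(o['ee_pos'])
for c,r in((290,320),(288,335),(285,350),(250,345),(230,350),(240,360),(285,310),(303,295)):print(c,r,p['image'][r,c],B[r,c].round(1))
```

```text
290 320 [23 22 27] [-26.6 -11.7  25.9]
288 335 [22 22 26] [-45.2 -10.2  40.8]
285 350 [22 22 26] [-47.  -10.6  46.5]
250 345 [20 21 25] [-46.1 -21.3  44.8]
230 350 [27 26 30] [-49.9 -26.2  48.3]
240 360 [22 24 26] [-50.5 -22.8  51.5]
285 310 [243 206 130] [ 75.2 -25.8 -35. ]
303 295 [247 216 136] [ 54.  -12.5 -34.2]
```

step_arm:
  increments: [0,-0.004,0,-0.001,0,0,0,-0.006,0,-0.001,0,0,0,-0.006,0,-0.001,0,0,0,-0.006,0,0,0,0,0,-0.006,0,0,0,0,0,-0.006,0,0,0,0,0,-0.006,0,0,0,0,0,-0.006,0,0,0,0]

```text
time_s: 20.48
ee_pos: [0.5666, 0.1105, 0.0368]
eef_rot: [[-0.797, 0.231, 0.558], [0.19, 0.973, -0.133], [-0.573, 0.0, -0.819]]
force: [0.8, 1.5, 1.5]
gripper_width: 0.0001
```

```bash
python3 jawx.py
python3 - <<'E'
from kin import *
plan(bed(-16,80,34),RB,4)
E
```

```text
jaw top 1114 [-11.00679238  11.44725983]
tab 2293 [[-37.8, 67.5, 38.3], [-36.3, 74.8, 52.0], [-20.0, 82.3, 58.9]]
TCP [-15.9  96.2  36.8] [0.8 1.5 1.5] [-1.2  1.6 -1. ] 9.002300654241719e-05 20.4833
from [0.566  0.1096 0.0363] max shift [0.001 0.004 0.001 0.001 0.001 0.   ]
[0,-0.004,0.001,0,0,0,0,-0.004,0,0,-0.001,0,0.001,-0.004,0.001,-0.001,0,0,0,-0.003,0,0,-0.001,0.0]
```

step_arm:
  increments: [0,-0.004,0.001,0,0,0,0,-0.004,0,0,0,0,0,-0.003,0.001,0,0,0,0,-0.003,0,0,0,0]

```text
time_s: 20.87
ee_pos: [0.5641, 0.0968, 0.0344]
eef_rot: [[-0.798, 0.231, 0.557], [0.189, 0.973, -0.133], [-0.572, -0.001, -0.82]]
force: [0.9, 1.5, 1.1]
gripper_width: -0.0002
```

step_arm:
  increments: [0,-0.002,0,0,0,0,0,0,0,0,0,0]

```text
time_s: 21.03
ee_pos: [0.5635, 0.0946, 0.0343]
eef_rot: [[-0.798, 0.232, 0.556], [0.19, 0.973, -0.133], [-0.572, -0.001, -0.82]]
force: [0.9, 0.5, 0.4]
gripper_width: 0.0002
```

step_arm:
  increments: [0,-0.002,0,0,0,0,0,0,0,0,0,0]

```text
time_s: 21.2
ee_pos: [0.5632, 0.0935, 0.0344]
eef_rot: [[-0.798, 0.231, 0.557], [0.19, 0.973, -0.132], [-0.572, 0.0, -0.82]]
force: [0.6, 3.7, -0.4]
gripper_width: 0.0
```

step_arm:
  increments: [0,-0.002,0,0,0,0,0,0,0,0,0,0]

```text
time_s: 21.37
ee_pos: [0.563, 0.0928, 0.0345]
eef_rot: [[-0.797, 0.23, 0.558], [0.19, 0.973, -0.129], [-0.573, 0.003, -0.819]]
force: [-0.4, 9.7, -1.2]
gripper_width: -0.0004
```

step_arm:
  increments: [0,-0.002,0,0,0,0,0,0,0,0,0,0]

```text
time_s: 21.53
ee_pos: [0.5628, 0.0922, 0.0347]
eef_rot: [[-0.797, 0.228, 0.56], [0.19, 0.974, -0.127], [-0.574, 0.006, -0.819]]
force: [0.3, 15.6, -1.7]
gripper_width: -0.0004
```

step_arm:
  increments: [0,-0.0015,0,0,0,0,0,0,0,0,0,0]

```text
time_s: 21.7
ee_pos: [0.5626, 0.0918, 0.0348]
eef_rot: [[-0.796, 0.227, 0.561], [0.19, 0.974, -0.124], [-0.574, 0.008, -0.819]]
force: [-0.4, 20.3, -2.8]
gripper_width: -0.0
```

```bash
python3 jawx.py
```

```text
jaw top 1223 [-10.98658418  10.79687596]
tab 2251 [[-37.9, 48.7, 38.2], [-36.5, 55.7, 51.6], [-19.6, 63.4, 58.9]]
TCP [-15.4  77.1  34.8] [-0.4 20.3 -2.8] [ 5.8 19.6 -0.4] -3.883468379495423e-06 21.7
```

step_arm:
  increments: [0,0.003,0,0,0,0,0,0.006,0,0,0,0,0,0.01,0,0,0,0,0,0.01,-0.005,0,0,0,0,0.005,-0.015,0,0,0,0,0,-0.02,0,0,0,0,0,-0.025,0,0,0,0,0,-0.025,0,0,0]

```text
time_s: 22.42
ee_pos: [0.5188, 0.133, 0.1087]
eef_rot: [[-0.799, 0.232, 0.555], [0.189, 0.973, -0.134], [-0.571, -0.002, -0.821]]
force: [0.8, -0.6, -0.3]
gripper_width: -0.0001
```

```bash
python3 jawx.py; python3 look.py pics/w7.png
python3 - <<'E'
from h import *
p=manip.read_camera('scene');cv2.imwrite('pics/s7.png',cv2.resize(p['image'][180:420,130:430,::-1],None,fx=2.6,fy=2.5))
E
```

```text
jaw top 711 [-10.89191816  10.85445557]
tab 1136 [[-37.9, 48.9, 37.5], [-35.1, 57.5, 54.2], [-17.1, 64.2, 59.1]]
TCP [-67.6 107.  108.7] [ 0.8 -0.6 -0.3] [-0.5 -0.4  0.8] -7.425544829392974e-05 22.4167
n 24717
bed shift x,y world mm, yaw, jaw, wedge [-3.400e-01  4.000e-02 -3.700e-01  1.517e+01  6.709e+01] 3.6002089072287338
fixed jaw top 1338 [[ 34.6860839  -54.34889878  37.34627359]
 [ 45.73324829  28.22282822  39.97009881]
 [ 63.7192584   54.86023047  40.893108  ]]
stone top 82.68196530531493 ((21.93865394592285, -0.14438438415527344), (24.2165584564209, 23.59807586669922), 88.72029113769531) rear face [16.13914231  5.0691273  59.00740968] [-0.7515054   0.65971903 -0.00322962]
TCP bed [-66.82224044 108.5864372  113.82207879] F [3.18628252 1.97322523 1.42427923] -6.841433346258411e-05 22.4667
```

View pics/s7.png

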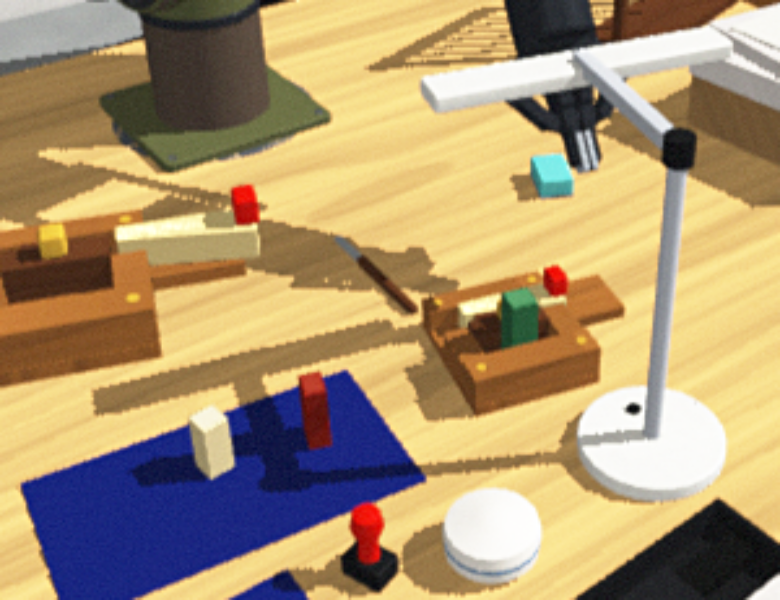

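step_arm:
  increments: [0,0,-0.02,0,0,0,0,0,-0.02,0,0,0,0,0,0,0,0,0,0,0,0,0,0,0]

```text
time_s: 22.9
ee_pos: [0.4979, 0.1383, 0.1412]
eef_rot: [[-0.797, 0.231, 0.557], [0.189, 0.973, -0.133], [-0.573, -0.0, -0.82]]
force: [0.3, 0.6, -0.4]
gripper_width: -0.0002
```

```bash
python3 jawx.py; python3 -c "
from rig import manip
print(manip.get_obs()['force'],manip.job_done())"
```

```text
jaw top 600 [-10.8087459   11.03609657]
tab 837 [[-37.8, 48.5, 36.4], [-35.0, 57.1, 54.6], [1.1, 64.1, 59.1]]
TCP [-89.2 107.3 141.2] [ 0.3  0.6 -0.4] [0.1 0.7 0.4] -0.0002171545114744695 22.9
the job is handed in; nothing more can be done
[ 0.27457556 -0.26117247 -0.18203337] None
```

I handed the job in at 22.9 s: the green stone is clamped upright and square in the smaller bed, with the arm clear of everything.

- **Stone:** I set it down on the bed's floor with about 5 N of contact. I then brought the sliding jaw up to it with a firm push of about 17 N.
- **Wedge:** I pushed the tab in to about bed y 57 mm, where the force climbed to 20 N with hardly any further movement. It did not slip back when I let go.
- **Last checks:** The jaw face was at bed x ≈ 11 mm and had not moved. The stone's top was at 82.7 mm (82 nominal), its y was within 0.5 mm of the middle, and it was square to within about 1°. The final scene view showed the nearby stones, pot, stamp, knife, sanding block and lamp standing as at the start. I did not measure their positions again, and that view does not cover the ink bottle or paperweight.

**Disagreements:**
- The first bed fit from the fixed cameras was about 3 mm off from the wrist camera's. I used the wrist camera's.
- The shut fingertips were about 25 mm shorter than the given tip reach suggested. My first jaw push passed over the grip without moving the jaw, so I lowered the tool and pushed again.
- The last fit of the stone's rear face gave a slanted normal. I put that down to two faces being in view, since the stone's top outline and the picture showed it upright and square.

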